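# Present a test card at the lit viewer

## Robot

A 6-joint arm with a two-finger parallel gripper is mounted at the origin on the work surface. World frame = base frame: x ahead of the robot, y to its left, z up, the work surface at z = 0. Lengths are in m, angles in rad, forces in N, time in s.
With the tool pointing down it reaches from about 0.35 to 0.975 m from the base axis. Payload 4.9 kg.
Tool frame: the origin (TCP) lies on the centre line of the jaws, within the pads' length; the fingertips stand ctrl.nose_length ahead of it and the grasp point (between the pads) lies 2 mm behind it (ctrl.nose_length is the distance from the TCP to the fingertips, in m); z points along the fingers, y is the direction in which the jaws open and shut (so a half turn about z gives the same grasp; the last joint's range is limited). The gripper opens to 85 mm and grips with 20 to 120 N. Pads are 22 mm wide; open, the fingers measure 114 mm over their backs; the gripper's body (76 mm by 85 mm) begins 54 mm behind the grasp point. The pads swing forward as they close: fully open they stand 13 mm farther back than shut.
Start: joints at [1.117, 0.053, 1.613, -0, 1.476, -0.119], TCP at [0.205, 0.59, 0.248] pointing down, gripper open.
Joint ranges: [-3.01, 3.01], [-1.01, 2.22], [0.06, 2.58], [-1.02, 4.17], [0.09, 2.62], [-3.14, 3.14]. Speed limits (rad/s): [2.57, 2.57, 3.14, 3.14, 3.14, 3.14].

## Interface

Orientations are given as a rotation vector (axis times angle).
In Python, from station import sensors, get_image, order, ctrl gives the robot as it stands.
- The arm moves only by the tool move_arm, never from a script. Its argument "increments" is a list of rows, each a list of 5 numbers: the shift along the tool's x, y, z in cm, then the turn about the tool's z in degrees, then the finger opening in cm, from 0 to 8.54. In form: [[dx, dy, dz, twist, gripper], ...]. A call has 1 to 5 rows; each row is the pose to reach, as a shift and turn from the pose commanded when the call began, along the tool's axes at that moment; what a row does not reach only later rows make up. A row lasts 1/8 s, in which the tool goes at most 62.5 mm and 10.7 degrees, less where a joint would pass 70% of its speed; a pose out of reach is approached as far as the arm can. A call with a gripper value outside its range is refused whole. The fingers move at their own pace and stop on an object; "newtons" is the grip in N (left out, the last holds). Time passes only in rows, so rows that repeat a pose let the fingers close. It gives the time, the measured TCP pose, the force and the opening at its end, in the units of the state.
- sensors.get_obs(): the state, without advancing time (a new reading comes with each control period).
- get_image(name): name is "side" or "top"; returns a dict with "image" (480x640x3 uint8, red, green, blue), "K" (3x3 intrinsics, pixels), "D" ([k1, k2, p1, p2, k3] as OpenCV has them; the pictures are not rectified), "R" (3x3) and "t" (3): a world point X has camera coordinates R X + t. Camera axes: x right, y down, z forward; pixel columns grow to the right and rows downward; lengths in m; the calibration is good to about 2 mm. A picture is of the moment at which its call begins. There is no depth.
- order.finish_job(): hands the job in, once; it reports no verdict.
The state is a dict: "t": time; "q": joint angles; "dq": joint speeds; "effort": joint torques, N m; "tool_pos": TCP position; "tool_rot": TCP orientation; "contact_force": force on the tool from outside, world axes, zero at the start; "wrist_torque": the same for the moment, N m; "opening": finger opening in m.
Only numpy, scipy, OpenCV 4.12 (cv2) and the standard library are available. Lean on these libraries where they do the work, as an engineer would, in place of code of your own. Each camera call takes 0.05 s, during which the arm holds its last target.

## Task

I am sitting across the bench and want to read the blue-labelled test card. First switch on the viewer's light at its rotary switch; then draw the blue card up out of the rack, turn it so that it leans back parallel to the lit panel, windows towards me and label end up, and finish holding it still, close in front of the middle of the panel. Keep it off the panel, do not press on the panel, and leave the other cards, the bottle and the timer where they are.

Things in the scene. Friction and masses are not known exactly. Their poses are not given: they have to be found in the camera images.
- viewer: White card viewer, fixed. Base 220 (own x) x 260 (y) x 55 mm high; origin at the centre of its underside. On its back half a lit head, 250 wide, 168 long, 45 thick, top 191 mm above the bench, leans back 30 degrees from upright, lit face to own +x (away from the robot); a support behind it, 132 mm high. The front 90 mm of the base is a flat ledge with the rotary switch. Place and yaw vary.
- panel: White lit panel on the head's face, 200 (own y) x 140 mm (own z). Origin at the middle of its lit surface, 120 mm above the bench; own x points straight out of the lit face (rising at 30 degrees, away from the robot), own y is level, own z runs up the slope. Fragile: do not press on it.
- rack: Grey plastic card rack, fixed, 136 (own x) x 76 (y) x 32 mm high; origin at the centre of its underside. Five slots 24 mm apart along own x, each 8 x 55 mm, 26 mm deep. Cards stand in the first, third and fifth (48 mm apart), in any order; the others are empty. Place and yaw vary.
- card_center (a point): Centre of the blue-labelled card: rigid plastic, 6 thick (own x) x 53 wide (y) x 70 mm tall (z), 18 g. Upright in the rack, foot 6 and top 76 mm above the bench (44 mm stand out). Own +x: window side (six amber windows, lower half); at first it faces the robot's left (+y) within 25 degrees. Label on the upper half; own y runs along the slot. Can be held by its narrow edges, 53 mm apart.
- card_green_center (a point): Centre of another such card, green label, same size; stays in the rack.
- card_yellow_center (a point): Centre of another such card, yellow label, same size; stays in the rack.
- switch_grip (a point): Rotary switch: black bar 46 long (own x) x 12 mm thick (y), standing 29 mm up from a disc 48 mm across, 4 mm thick, on the ledge; vertical axis. This point is on the axis, 11 mm below the bar's top, 22 mm above the ledge. Own x points along the bar to its white mark and turns with it. It lies 74 mm to +x and 80 mm to +y of the viewer's centre, in viewer axes.
- switch (a joint): Angle of the rotary switch, rad: 0 off (white dot), 1.047 on (green dot), stops at both ends; grows clockwise seen from above. It clicks over: springs to the nearer end from either side of half-way (0.52), peak torque about 0.05 N m. Off, the bar points 30 degrees anticlockwise of the viewer's +x; on, 30 degrees clockwise.
- reagent_center (a point): Small standing bottle with a red cap, 32 mm across, 68 mm tall; point half-way up. Leave it.
- timer_center (a point): Flat white lab timer, 62 x 62 x 18 mm; point at its centre. Leave it.
Not all that is in view belongs to the job. Of the things shaped like the rack, the grey one is meant.

How it is judged:
By the outcome, as a careful person would: the job done as asked, in the order asked, and still so for the second after the job is handed in, while the arm keeps its last pose, push and grip.
It also fails if it takes over 61 s, if anything falls off the work surface, if the arm or the gripper's body presses on something with over 40 N, if the wrist force passes 120 N, or if a joint passes its speed limit or range.

## Working session

There is one attempt and no reset: what is moved stays moved. The work goes in short steps, Python scripts to look and compute and a tool call to move; the robot and the scene stay as the last step left them, time stands still between calls to the robot, and variables do not carry over. Pictures are saved under pics/ and viewed, and the job is handed in when it is done.

Besides the shell and the picture viewer there is one more tool, called by a JSON object that holds its "fn" and its "kwargs", one argument or row to a line. move_arm: Moves the arm, as the interface text tells. Its arguments: {"type":"object","properties":{"increments":{"type":"array"},"newtons":{"type":"number"}},"required":["increments"]}

```bash
mkdir -p pics; ls; python3 - <<'E'
from station import sensors,get_image,order,ctrl
import cv2,numpy as np
print(sensors.get_obs()); print(ctrl.nose_length, [a for a in dir(ctrl) if a[0]!='_'])
for n in("side","top"):
    d=get_image(n); cv2.imwrite(f"pics/{n}0.png",d["image"][:,:,::-1]); np.savez(f"{n}0.npz",**d)
    print(n,d["K"],d["D"],d["R"],d["t"], -d["R"].T@d["t"])
E
```

```text
pics
{'t': 0.0, 'q': array([ 1.11700113e+00,  5.33858649e-02,  1.61430588e+00, -5.73822324e-06,
        1.47598377e+00, -1.19019987e-01]), 'dq': array([ 0.00067214, -0.00084034, -0.00013931, -0.00018777, -0.00064467,
       -0.00137777]), 'effort': array([-2.90627404e-04, -3.93690956e+01, -3.70175529e+01, -1.74523120e-04,
        7.05780520e-03, -1.93313508e-05]), 'tool_pos': array([0.20510087, 0.58976508, 0.24703789]), 'tool_rot': array([-0.52331321, -3.09710759,  0.00314043]), 'contact_force': array([ 0.15358726, -0.28389501,  0.12779414]), 'wrist_torque': array([-0.03163582, -0.02816842, -0.01423257]), 'opening': 0.085410311894508}
0.017 ['MotionError', 'nose_length']
side [[470.1083833    0.         321.41082122]
 [  0.         470.1083833  244.18837084]
 [  0.           0.           1.        ]] [-0.02170683  0.          0.          0.          0.        ] [[ 0.82871857 -0.55963458  0.00588798]
 [-0.26821008 -0.40636087 -0.87346104]
 [ 0.49121165  0.72227417 -0.48685843]] [-0.44009464  0.25027647  0.84747328] [ 0.01555252 -0.75669768  0.63379753]
top [[461.56619033   0.         316.46588004]
 [  0.         461.56619033 241.44659694]
 [  0.           0.           1.        ]] [-0.0937563  0.         0.         0.         0.       ] [[-0.00999998 -0.99962124 -0.0256395 ]
 [-0.98870837  0.01371827 -0.14922324]
 [ 0.14951845  0.02385776 -0.98847106]] [0.03991523 0.55911663 1.03940805] [0.39779176 0.00743205 1.11188138]
```

View pics/side0.png

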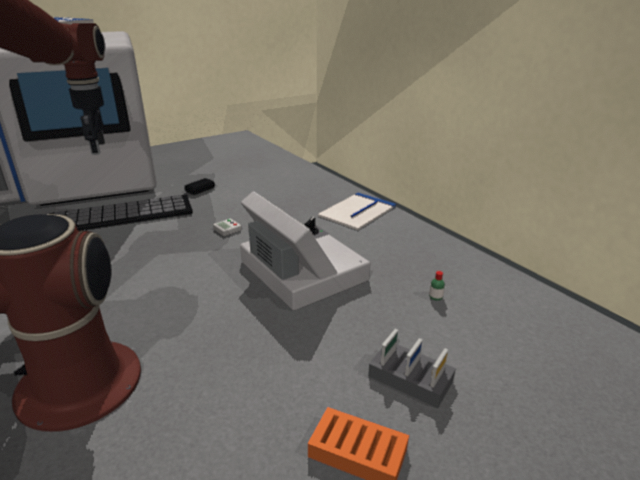

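View pics/top0.png

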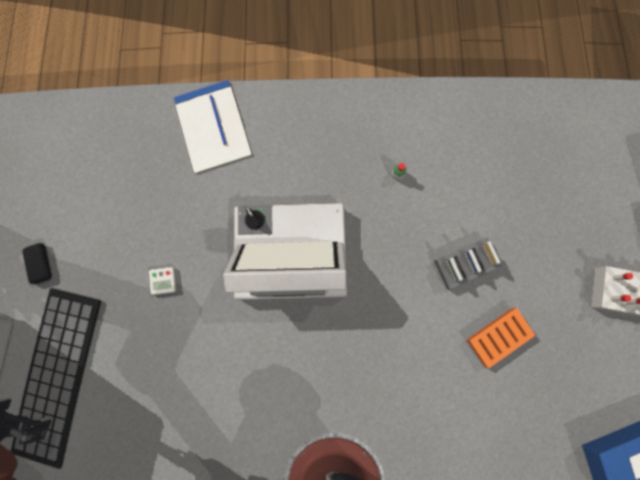

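```bash
python3 - <<'E'
import cv2
t=cv2.imread("pics/top0.png");s=cv2.imread("pics/side0.png")
cv2.imwrite("pics/c1.png",cv2.resize(t[190:310,215:365],None,fx=5,fy=5,interpolation=cv2.INTER_CUBIC))
cv2.imwrite("pics/c2.png",cv2.resize(t[225:305,425:515],None,fx=7,fy=7,interpolation=cv2.INTER_CUBIC))
cv2.imwrite("pics/c3.png",cv2.resize(s[320:410,360:465],None,fx=6,fy=6,interpolation=cv2.INTER_CUBIC))
cv2.imwrite("pics/c4.png",cv2.resize(s[185:310,235:375],None,fx=4.5,fy=4.5,interpolation=cv2.INTER_CUBIC))
E
```

```text
(no output)
```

View pics/c1.png

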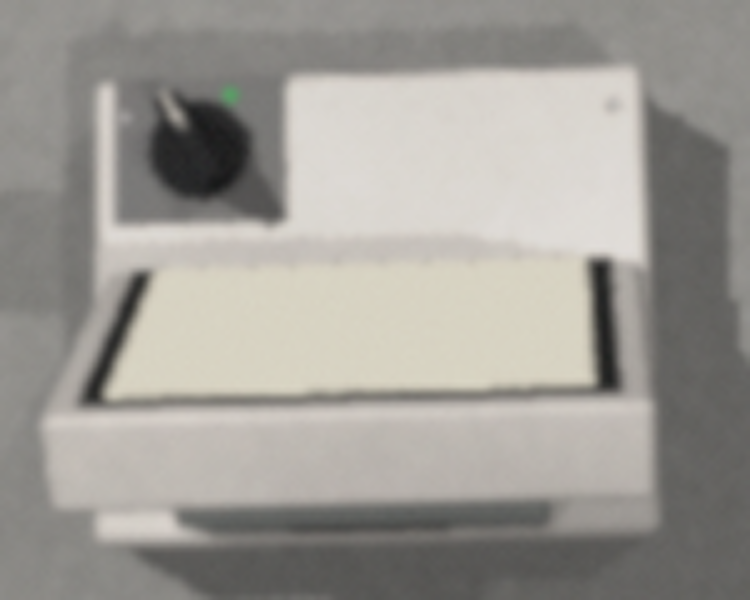

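View pics/c2.png

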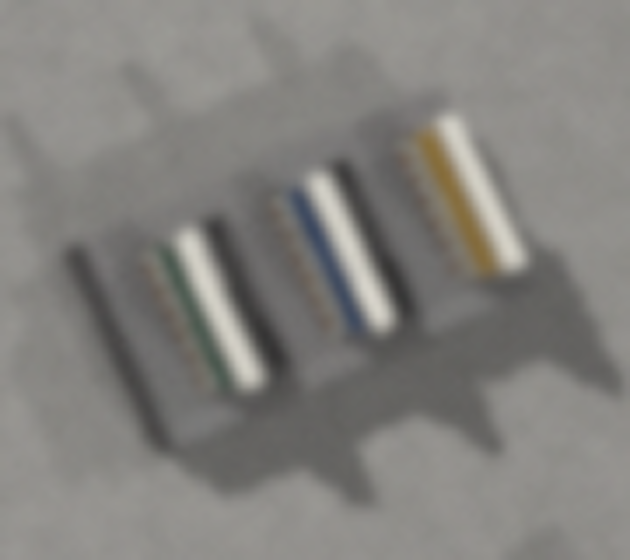

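View pics/c3.png

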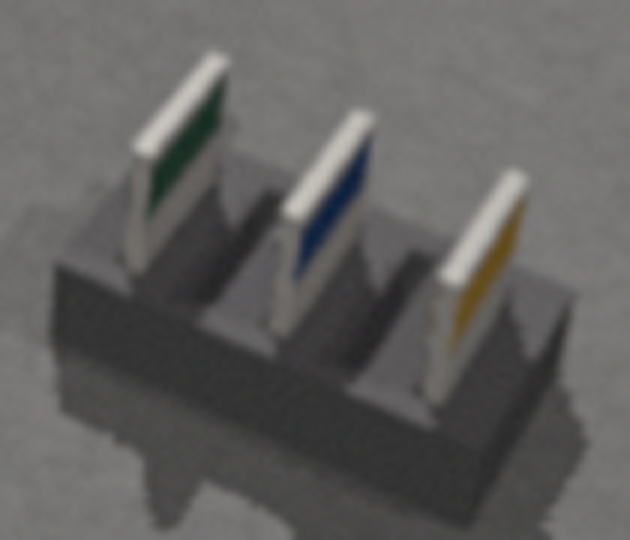

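View pics/c4.png

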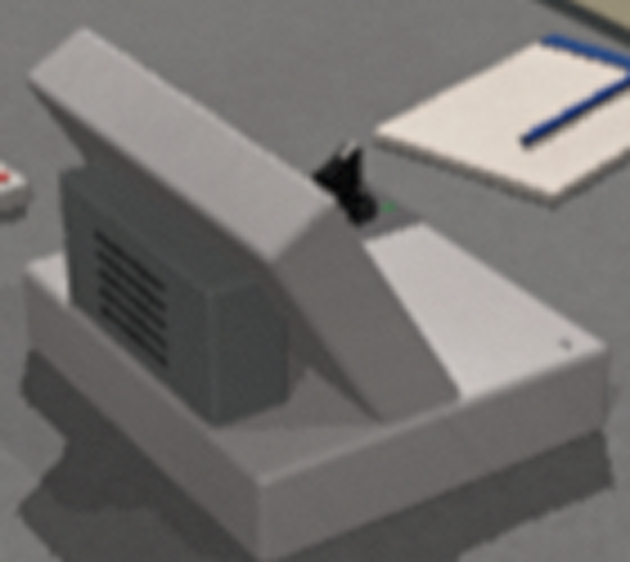

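```bash
cat > h.py <<'E'
import numpy as np,cv2
from scipy.optimize import least_squares
C={n:dict(np.load(f"{n}0.npz")) for n in("side","top")}
def proj(n,X):
    d=C[n];return cv2.projectPoints(np.atleast_2d(np.array(X,float)),cv2.Rodrigues(d["R"])[0],d["t"],d["K"],d["D"])[0].reshape(-1,2)
def onz(n,uv,z):
    d=C[n];p=cv2.undistortPoints(np.array(uv,float).reshape(-1,1,2),d["K"],d["D"]).reshape(-1,2)
    r=np.c_[p,np.ones(len(p))]@d["R"];c=-d["R"].T@d["t"];return c+r*((z-c[2])/r[:,2])[:,None]
def Rz(a):return np.array([[np.cos(a),-np.sin(a),0],[np.sin(a),np.cos(a),0],[0,0,1]])
def fit(model,obs,x0):
    # obs: list (cam, local pt, uv)
    def f(x): 
        T=Rz(x[2]);return np.concatenate([proj(n,T@np.array(p)+[x[0],x[1],0])[0]-uv for n,p,uv in obs])
    s=least_squares(f,x0);return s.x,f(s.x).reshape(-1,2)
E
python3 - <<'E'
from h import *
a=lambda c,s,o:(np.array(c)/s+o)
T1=lambda *c:a(c,5,[215,190]);T2=lambda *c:a(c,7,[425,225]);S3=lambda *c:a(c,6,[360,320]);S4=lambda *c:a(c,4.5,[235,185])
print("cards top",onz("top",[T2(222,308),T2(351,252),T2(481,193)],.076))
print("cards side",onz("side",[S3(182,104),S3(329,164),S3(483,228)],.076))
print("blue strip",onz("top",[T2(317,173),T2(385,330)],.076),onz("side",[S3(292,215),S3(366,114)],.076))
x,r=fit(0,[("top",(.11,.13,.055),T1(100,83)),("top",(.11,-.13,.055),T1(637,68)),("side",(.11,-.13,.055),S4(605,348)),("side",(-.11,-.13,.055),S4(262,485)),("side",(-.11,.13,.055),S4(28,268)),("side",(-.11,-.13,0),S4(262,558))],[.45,.05,0])
print(x,np.round(r,1))
R=Rz(x[2]);o=np.array([x[0],x[1],0])
sw=R@[.074,.08,.077]+o;print("switch",sw, proj("top",[sw]),proj("side",[sw]))
print("ledge axis top", (proj("top",[R@[.074,.08,.059]+o])-[215,190])*5)
print("switch bar mark tip top, off", (proj("top",[R@(np.array([.074,.08,.088])+Rz(np.pi/6)@[.022,0,0])+o])-[215,190])*5,"bar top center",(proj("top",[R@np.array([.074,.08,.088])+o])-[215,190])*5)
# card row
E
```

```text
cards top [[ 0.48731766 -0.28299635  0.076     ]
 [ 0.50477478 -0.32610901  0.076     ]
 [ 0.52333184 -0.37011704  0.076     ]]
cards side [[ 0.48905867 -0.28332856  0.076     ]
 [ 0.50714033 -0.32744633  0.076     ]
 [ 0.52472733 -0.3715926   0.076     ]]
blue strip [[ 0.53066781 -0.31646321  0.076     ]
 [ 0.47935418 -0.33576604  0.076     ]] [[ 0.48319948 -0.33731218  0.076     ]
 [ 0.53190585 -0.31744216  0.076     ]]
[0.53857155 0.09528786 0.01700016] [[-1.  -1.1]
 [ 1.7 -1.8]
 [ 1.6 -0.9]
 [-0.9 -1.1]
 [-3.2 -1.5]
 [-0.3  3.3]]
switch [0.61120091 0.17653425 0.077     ] [[253.54454502 217.84593452]] [[309.2867723 224.1932112]]
ledge axis top [[198.8782806  146.91462297]]
switch bar mark tip top, off [[164.75072453  94.32335405]] bar top center [[188.85929537 134.40585658]]
```

```bash
cat >> h.py <<'E'
def go(x,y,z,psi=None):
    from station import sensors
    o=sensors.get_obs();R=cv2.Rodrigues(o["tool_rot"])[0];p0=np.degrees(np.arctan2(R[1,1],R[0,1]))
    d=R.T@(np.array([x,y,z])-o["tool_pos"])*100
    print("t",round(o["t"],2),"pos",o["tool_pos"].round(4),"psi",p0.round(2),"tilt",np.round(R[:,2],4),"op",round(o["opening"],4),"F",o["contact_force"].round(1))
    print("shift cm",d.round(2),"twist",None if psi is None else round(((p0-psi)+180)%360-180,1))
E
python3 - <<'E'
from h import *
go(.611,.1765,.20,121)
a=lambda c,s,o:(np.array(c)/s+o)
T1=lambda *c:a(c,5,[215,190])
# panel fit, viewer yaw from panel
obs=[T1(105,398),T1(602,387),T1(588,262),T1(155,265)]
def f(v,full=False):
    x,y,yaw=v
    n=Rz(yaw);ey=n@[0,1,0];ez=n@[-.5,0,np.cos(np.pi/6)]
    c=np.array([x,y,.12])
    P=[c+.1*ey+.07*ez,c-.1*ey+.07*ez,c-.1*ey-.07*ez,c+.1*ey-.07*ez]
    return (proj("top",P)-obs).ravel()
s=least_squares(f,[.52,.1,0]);print(s.x,s.fun.reshape(-1,2).round(1))
vx=np.array([.53857,.09529]);R=Rz(s.x[2]);print("panel in viewer axes",Rz(.017).T[:2,:2]@(s.x[:2]-vx))
# front edge yaw
P=onz("top",[T1(100,83),T1(637,68)],.055);print(P,np.arctan2(*(P[0]-P[1])[:2]), np.hypot(*(P[0]-P[1])[:2]))
P=onz("top",[T1(97,540),T1(655,540)],.0);print(P)
E
```

```text
t 0.1 pos [0.2051 0.5898 0.2472] psi 70.82 tilt [-8.0e-04 -1.7e-03 -1.0e+00] op 0.0856 F [-0.3 -0.2  0.3]
shift cm [-51.91 -25.69   4.75] twist -50.2
[0.51937396 0.09451832 0.00693591] [[ 0.1 -0.4]
 [-1.1 -0. ]
 [ 0.4 -0.4]
 [ 0.7  0.8]]
panel in viewer axes [-0.01920639 -0.00044525]
[[ 0.64358068  0.2246125   0.055     ]
 [ 0.64653729 -0.02876742  0.055     ]] -0.011668129085657153 0.2533971620413307
[[ 0.43065839  0.23381691  0.        ]
 [ 0.42813242 -0.03505729  0.        ]]
```

{"fn": "move_arm", "kwargs": {
  "increments": [
    [-51.9,-25.7,0,-50,5],
    [-51.9,-25.7,0,-50,5],
    [-51.9,-25.7,0,-50,5],
    [-51.9,-25.7,0,-50,5],
    [-51.9,-25.7,0,-50,5]
  ]
}}

```text
t: 0.72
tool_pos: [0.4136, 0.3783, 0.2479]
tool_rot: [0.838, -3.027, 0.0]
contact_force: [0.5, 1.2, -0.1]
opening: 0.0499
```

```bash
python3 -c "
from h import *
go(.611,.1765,.20,120.8)"
```

```text
t 0.72 pos [0.4136 0.3783 0.2479] psi 120.93 tilt [-4.e-04 -2.e-04 -1.e+00] op 0.0499 F [ 0.5  1.2 -0.1]
shift cm [ -6.56 -27.46   4.78] twist 0.1
```

{"fn": "move_arm", "kwargs": {
  "increments": [
    [-6.5,-27.4,0,0,5],
    [-6.5,-27.4,0,0,5],
    [-6.5,-27.4,0,0,5],
    [-6.5,-27.4,0,0,5],
    [-6.5,-27.4,0,0,5]
  ]
}}

```text
t: 1.35
tool_pos: [0.6096, 0.1743, 0.2475]
tool_rot: [0.824, -3.03, 0.0]
contact_force: [-0.4, 0.2, 0.6]
opening: 0.0497
```

```bash
python3 -c "
from h import *
go(.611,.1765,.11,120.8)"
```

```text
t 1.35 pos [0.6096 0.1743 0.2475] psi 120.43 tilt [-1.e-03 -5.e-04 -1.e+00] op 0.0497 F [-0.4  0.2  0.6]
shift cm [-0.24  0.12 13.75] twist -0.4
```

{"fn": "move_arm", "kwargs": {
  "increments": [
    [-0.2,0.1,6,0,5],
    [-0.2,0.1,11,0,5],
    [-0.2,0.1,13.5,0,5],
    [-0.2,0.1,13.5,0,5]
  ]
}}

```text
t: 1.85
tool_pos: [0.607, 0.1785, 0.1096]
tool_rot: [0.827, -3.024, -0.001]
contact_force: [0.1, -0.1, 0.0]
opening: 0.0501
```

```bash
python3 - <<'E'
from h import *
from station import get_image
go(.611,.1765,.081,121)
d=get_image("top");cv2.imwrite("pics/a1.png",cv2.resize(d["image"][180:280,200:330,::-1],None,fx=6,fy=6,interpolation=2))
d=get_image("side");cv2.imwrite("pics/a2.png",cv2.resize(d["image"][130:260,240:400,::-1],None,fx=5,fy=4.6,interpolation=2))
E
```

```text
t 1.85 pos [0.607  0.1785 0.1096] psi 120.58 tilt [-0.0069 -0.0012 -1.    ] op 0.0501 F [ 0.1 -0.1  0. ]
shift cm [-0.26 -0.38  2.86] twist -0.4
```

View pics/a2.png

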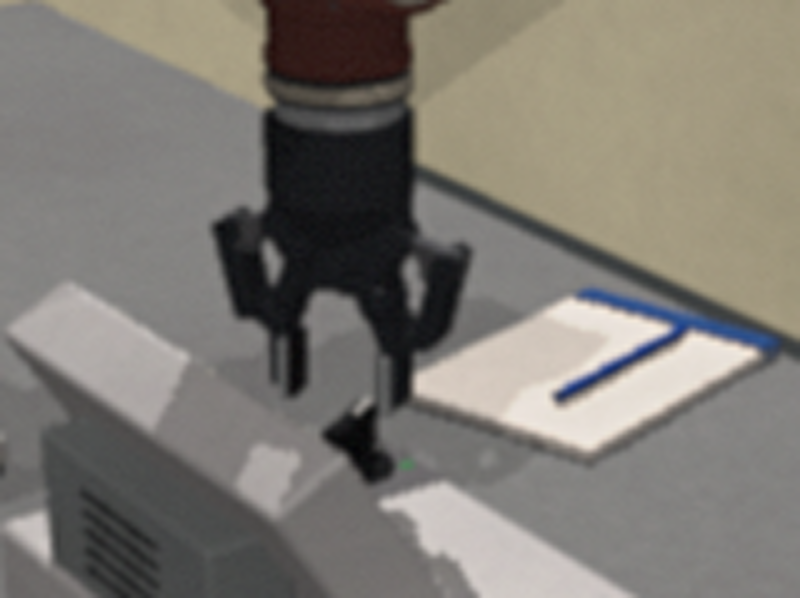

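View pics/a1.png

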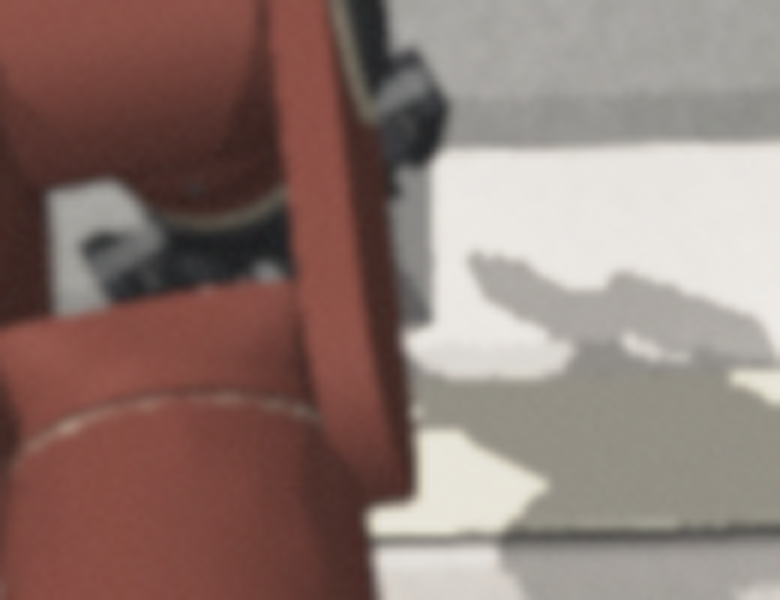

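```bash
python3 -c "
from h import *
go(.611,.1765,.081,121)"
```

```text
t 1.95 pos [0.6098 0.1791 0.1141] psi 120.59 tilt [ 8.e-04  1.e-04 -1.e+00] op 0.0495 F [0.3 0.2 0.9]
shift cm [ 0.03 -0.28  3.31] twist -0.4
```

{"fn": "move_arm", "kwargs": {
  "increments": [
    [0,-0.3,1.5,-0.4,4],
    [0,-0.3,3.2,-0.4,3],
    [0,-0.3,3.2,-0.4,3],
    [0,-0.3,3.2,-0.4,3]
  ],
  "newtons": 20
}}

```text
t: 2.45
tool_pos: [0.6109, 0.1764, 0.0812]
tool_rot: [0.839, -3.027, -0.0]
contact_force: [0.3, -0.4, 0.2]
opening: 0.0301
```

```bash
python3 -c "
from h import *
go(.611,.1765,.081,121)"
```

```text
t 2.45 pos [0.6109 0.1764 0.0812] psi 120.99 tilt [-3.e-04 -0.e+00 -1.e+00] op 0.0301 F [ 0.3 -0.4  0.2]
shift cm [-0.01  0.    0.02] twist -0.0
```

{"fn": "move_arm", "kwargs": {
  "increments": [
    [0,0,0,0,0.9],
    [0,0,0,0,0.9],
    [0,0,0,0,0.9],
    [0,0,0,0,0.9]
  ],
  "newtons": 25
}}

```text
t: 2.95
tool_pos: [0.6113, 0.1767, 0.0821]
tool_rot: [-0.839, 3.027, 0.001]
contact_force: [-1.4, 2.0, 3.0]
opening: 0.0116
```

{"fn": "move_arm", "kwargs": {
  "increments": [
    [0,0,0,10,0.9],
    [0,0,0,20,0.9],
    [0,0,0,30,0.9],
    [0,0,0,40,0.9],
    [0,0,0,50,0.9]
  ]
}}

```text
t: 3.58
tool_pos: [0.611, 0.1784, 0.0821]
tool_rot: [-0.527, -3.097, -0.006]
contact_force: [-1.8, 8.1, 3.2]
opening: 0.0116
```

{"fn": "move_arm", "kwargs": {
  "increments": [
    [0,0,0,6,0.9],
    [0,0,0,11,0.9],
    [0,0,0,11,0.9],
    [0,0,0,11,0.9]
  ]
}}

```text
t: 4.08
tool_pos: [0.6112, 0.1788, 0.0821]
tool_rot: [0.811, 3.035, 0.007]
contact_force: [-0.8, 8.1, 3.5]
opening: 0.0111
```

```bash
python3 -c "
from h import *
from station import sensors
go(.611,.1765,.081,61);print(sensors.get_obs()['wrist_torque'])"
```

```text
t 4.08 pos [0.6112 0.1788 0.0821] psi 60.07 tilt [ 0.0013  0.0042 -1.    ] op 0.0111 F [-0.8  8.1  3.5]
shift cm [-0.1  -0.21  0.11] twist -0.9
[1.19645058 0.27239288 0.27275276]
```

{"fn": "move_arm", "kwargs": {
  "increments": [
    [0,0,0,0,3],
    [0,0,0,0,3],
    [0,0,-4,0,3.5],
    [0,0,-10,0,5],
    [0,0,-16,0,7]
  ]
}}

```text
t: 4.7
tool_pos: [0.6106, 0.1757, 0.2422]
tool_rot: [-0.814, -3.033, 0.002]
contact_force: [-0.1, -0.4, 0.2]
opening: 0.0666
```

```bash
python3 - <<'E'
from h import *
from station import get_image
d=get_image("side");cv2.imwrite("pics/b2.png",cv2.resize(d["image"][160:290,230:390,::-1],None,fx=5,fy=4.6,interpolation=2))
go(.506,-.327,.22,22)
E
```

```text
t 4.75 pos [0.6147 0.1765 0.2538] psi 59.96 tilt [ 0.0147  0.0018 -0.9999] op 0.07 F [2.6 0.8 6.5]
shift cm [-15.76 -49.05   3.13] twist 38.0
```

View pics/b2.png

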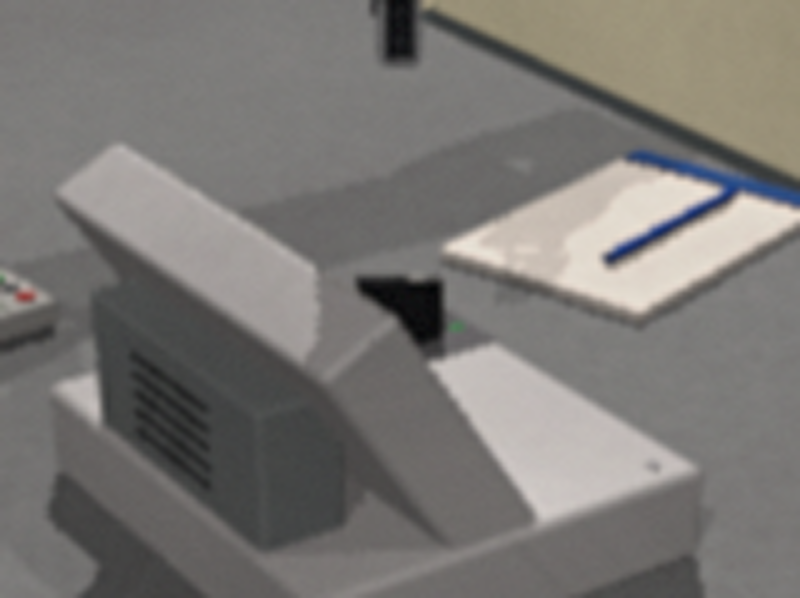

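The bar (crop ~405,300) now points at the green dot (455,328). On to the card; I'll confirm the lit panel from the top on the way.

{"fn": "move_arm", "kwargs": {
  "increments": [
    [-15.8,-49,1,38,8],
    [-15.8,-49,1,38,8],
    [-15.8,-49,1,38,8],
    [-15.8,-49,1,38,8],
    [-15.8,-49,1,38,8]
  ]
}}

```text
t: 5.38
tool_pos: [0.5443, -0.1313, 0.2349]
tool_rot: [1.758, 2.603, -0.001]
contact_force: [1.5, -0.7, 0.1]
opening: 0.0802
```

```bash
python3 - <<'E'
from h import *
go(.506,-.327,.15,22)
E
```

```text
t 5.38 pos [ 0.5443 -0.1313  0.2349] psi 21.93 tilt [ 2.e-04 -6.e-04 -1.e+00] op 0.0802 F [ 1.5 -0.7  0.1]
shift cm [-16.71 -10.86   8.51] twist -0.1
```

{"fn": "move_arm", "kwargs": {
  "increments": [
    [-16.7,-10.9,3,0,8],
    [-16.7,-10.9,6,0,8],
    [-16.7,-10.9,7,0,8],
    [-16.7,-10.9,7,0,8],
    [-16.7,-10.9,7,0,8]
  ]
}}

```text
t: 6.0
tool_pos: [0.5056, -0.3255, 0.1638]
tool_rot: [-1.759, -2.6, -0.001]
contact_force: [-0.2, 0.6, -0.4]
opening: 0.0802
```

```bash
python3 - <<'E'
from h import *
from station import get_image
d=get_image("side");cv2.imwrite("pics/d2.png",cv2.resize(d["image"][270:420,350:510,::-1],None,fx=4,fy=4,interpolation=2))
d=get_image("top");cv2.imwrite("pics/d1.png",cv2.resize(d["image"][190:310,215:365,::-1],None,fx=4,fy=4,interpolation=2))
cv2.imwrite("pics/d3.png",cv2.resize(d["image"][220:310,420:520,::-1],None,fx=6,fy=6,interpolation=2))
go(.506,-.327,.07,22)
E
```

```text
t 6.1 pos [ 0.5072 -0.3242  0.1658] psi 22.01 tilt [ 6.e-04  1.e-04 -1.e+00] op 0.0797 F [0.5 1.  1.1]
shift cm [-0.22 -0.22  9.58] twist 0.0
```

View pics/d1.png

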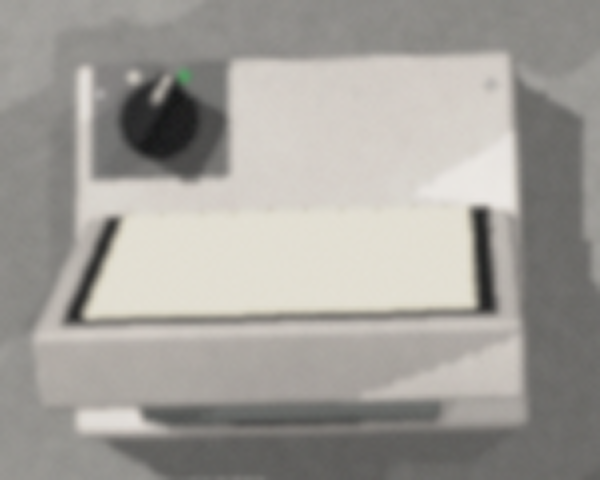

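View pics/d2.png

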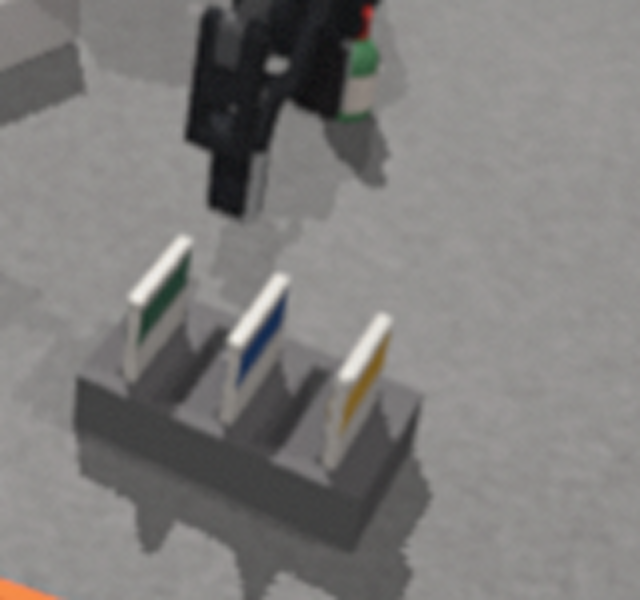

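View pics/d3.png

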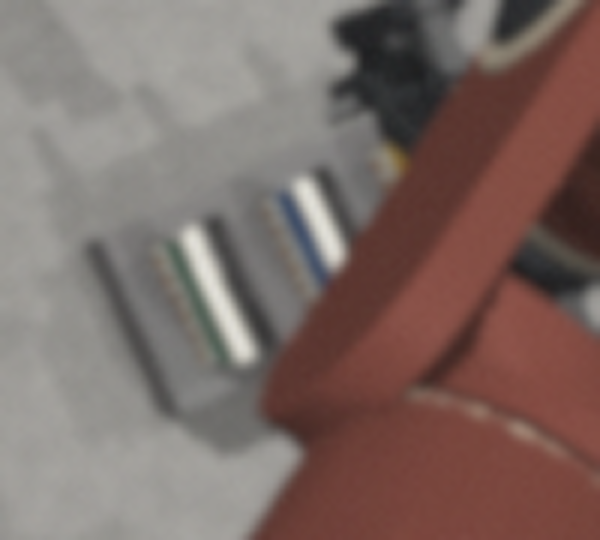

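{"fn": "move_arm", "kwargs": {
  "increments": [
    [-0.1,-0.1,4,0,7.6],
    [-0.1,-0.1,7,0,7.6],
    [-0.1,-0.1,7,0,7.6],
    [-0.1,-0.1,7,0,7.6]
  ]
}}

```text
t: 6.6
tool_pos: [0.5075, -0.3259, 0.0974]
tool_rot: [1.754, 2.603, -0.0]
contact_force: [-0.0, 0.3, -0.0]
opening: 0.0763
```

```bash
python3 - <<'E'
from h import *
from station import get_image
d=get_image("side");cv2.imwrite("pics/e2.png",cv2.resize(d["image"][280:400,350:490,::-1],None,fx=5,fy=5,interpolation=2))
go(.506,-.327,.062,22)
E
```

```text
t 6.65 pos [ 0.5077 -0.3263  0.0979] psi 22.05 tilt [ 0.0031 -0.0025 -1.    ] op 0.0759 F [0.  0.  0.2]
shift cm [ 0.01 -0.19  3.59] twist 0.1
```

View pics/e2.png

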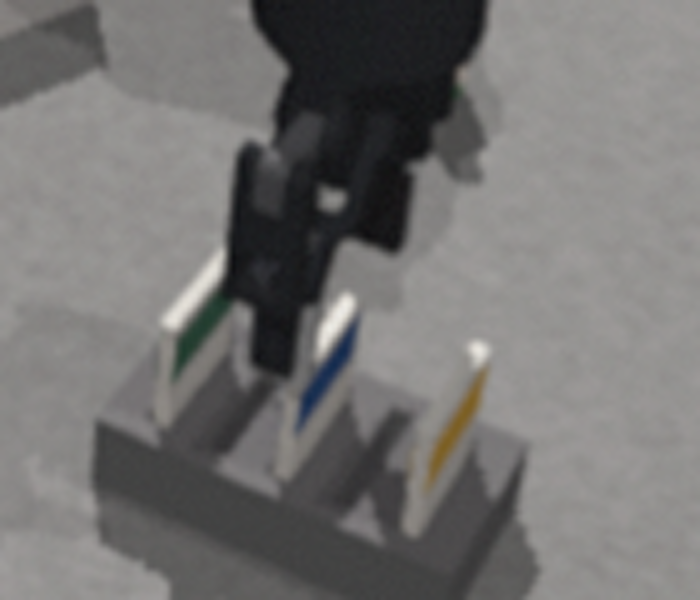

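{"fn": "move_arm", "kwargs": {
  "increments": [
    [0,-0.15,1.5,0,7.6],
    [0,-0.15,3,0,7.6],
    [0,-0.15,3.6,0,7.6],
    [0,-0.15,3.6,0,7.6]
  ]
}}

```text
t: 7.15
tool_pos: [0.5041, -0.3262, 0.058]
tool_rot: [-1.756, -2.602, -0.0]
contact_force: [0.9, 0.2, 0.1]
opening: 0.0759
```

```bash
python3 - <<'E'
from h import *
from station import get_image
d=get_image("side");cv2.imwrite("pics/f2.png",cv2.resize(d["image"][290:400,350:490,::-1],None,fx=5,fy=5,interpolation=2))
go(.506,-.327,.062,22)
E
```

```text
t 7.2 pos [ 0.5046 -0.3265  0.0588] psi 21.98 tilt [-7.e-04  6.e-04 -1.e+00] op 0.0761 F [-0.5 -0.2  0.2]
shift cm [-0.1   0.11 -0.32] twist -0.0
```

View pics/f2.png

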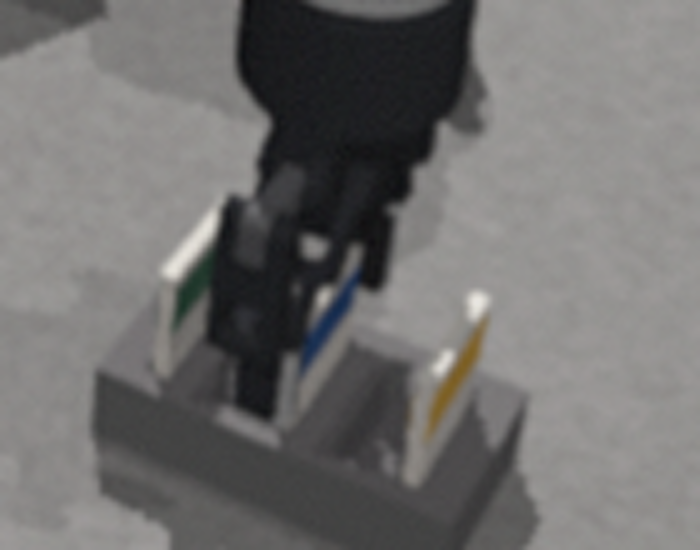

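```bash
python3 - <<'E'
from h import *
c=lambda P:((proj("side",P)-[350,290])*5).round(0)
p=np.radians(22);y=np.array([np.cos(p),np.sin(p),0]);n=np.array([-np.sin(p),np.cos(p),0])
T=np.array([.5046,-.3265,.0588])
for z in(-.010,-.017):
  for s in(-.038,-.05):
    print(z,s,c([T+s*y+n*w+[0,0,z] for w in(-.011,0,.011)]).tolist())
B=np.array([.506,-.327,0])
print("card edge bottom/top",c([B-.0265*y+n*w+[0,0,z] for z in(.032,.076) for w in(-.003,.003)]).tolist())
E
```

```text
-0.01 -0.038 [[292.0, 423.0], [263.0, 410.0], [234.0, 397.0]]
-0.01 -0.05 [[277.0, 444.0], [248.0, 431.0], [219.0, 418.0]]
-0.017 -0.038 [[290.0, 438.0], [261.0, 425.0], [232.0, 412.0]]
-0.017 -0.05 [[275.0, 459.0], [246.0, 446.0], [217.0, 433.0]]
card edge bottom/top [[284.0, 428.0], [269.0, 422.0], [297.0, 334.0], [281.0, 327.0]]
```

{"fn": "move_arm", "kwargs": {
  "increments": [
    [-0.2,0.1,-0.3,0,7],
    [-0.2,0.1,-0.3,0,6],
    [-0.2,0.1,-0.3,0,5],
    [-0.2,0.1,-0.3,0,5],
    [-0.2,0.1,-0.3,0,5]
  ],
  "newtons": 25
}}

```text
t: 7.82
tool_pos: [0.5076, -0.3284, 0.0634]
tool_rot: [1.755, 2.602, 0.001]
contact_force: [4.6, 1.3, 4.3]
opening: 0.0529
```

```bash
python3 - <<'E'
from h import *
go(.506,-.327,.062,22)
E
```

```text
t 7.83 pos [ 0.5076 -0.3284  0.0634] psi 21.99 tilt [ 0.0029 -0.0011 -1.    ] op 0.0529 F [4.6 1.3 4.3]
shift cm [ 0.19 -0.1   0.14] twist -0.0
```

{"fn": "move_arm", "kwargs": {
  "increments": [
    [0,0,0,0,5],
    [0,0,-1,0,5],
    [0,0,-2.5,0,5],
    [0,0,-4,0,5],
    [0,0,-6,0,5]
  ]
}}

```text
t: 8.45
tool_pos: [0.5049, -0.3275, 0.1215]
tool_rot: [-1.755, -2.601, 0.001]
contact_force: [0.3, 0.8, 0.2]
opening: 0.0524
```

{"fn": "move_arm", "kwargs": {
  "increments": [
    [0,0,-3,0,5],
    [0,0,-6,0,5],
    [0,0,-8,0,5],
    [0,0,-8,0,5]
  ]
}}

```text
t: 8.95
tool_pos: [0.507, -0.3288, 0.2046]
tool_rot: [1.755, 2.601, -0.001]
contact_force: [0.6, -0.2, -0.6]
opening: 0.0525
```

```bash
python3 - <<'E'
from h import *
from station import get_image
d=get_image("side");cv2.imwrite("pics/g2.png",cv2.resize(d["image"][220:400,350:500,::-1],None,fx=4,fy=3.3,interpolation=2))
go(.70,.06,.2,-89.4)
E
```

```text
t 9.0 pos [ 0.5063 -0.3283  0.2027] psi 21.98 tilt [ 2.e-04 -6.e-04 -1.e+00] op 0.0522 F [-1.3 -0.  -1.4]
shift cm [28.75 32.49  0.25] twist 111.4
```

View pics/g2.png

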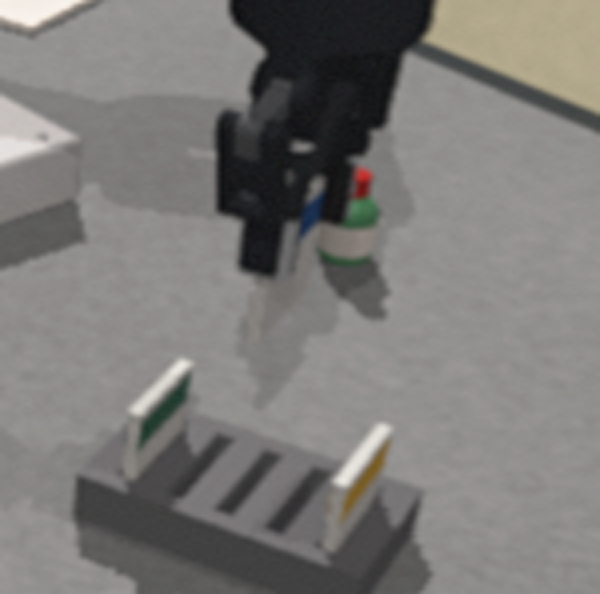

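{"fn": "move_arm", "kwargs": {
  "increments": [
    [6,6.5,0,10,5],
    [11.5,13,0,20,5],
    [17,19.5,0,30,5],
    [23,26,0,40,5],
    [28.75,32.5,0,50,5]
  ]
}}

```text
t: 9.62
tool_pos: [0.6437, -0.0508, 0.1999]
tool_rot: [-2.696, -1.609, 0.005]
contact_force: [0.8, -1.1, 0.1]
opening: 0.0522
```

{"fn": "move_arm", "kwargs": {
  "increments": [
    [0,0,0,10,5],
    [0,0,0,20,5],
    [0,0,0,30,5],
    [0,0,0,40,5],
    [0,0,0,50,5]
  ]
}}

```text
t: 10.25
tool_pos: [0.643, -0.0525, 0.1996]
tool_rot: [-3.124, -0.319, 0.007]
contact_force: [-0.0, -0.7, 0.3]
opening: 0.0526
```

{"fn": "move_arm", "kwargs": {
  "increments": [
    [0,0,0,6,5],
    [0,0,0,11,5],
    [0,0,0,11,5],
    [0,0,0,11,5]
  ]
}}

```text
t: 10.75
tool_pos: [0.6436, -0.0527, 0.201]
tool_rot: [-3.141, -0.029, 0.003]
contact_force: [0.0, 0.1, -0.9]
opening: 0.0519
```

```bash
python3 - <<'E'
from h import *
from station import get_image
d=get_image("side");cv2.imwrite("pics/i2.png",cv2.resize(d["image"][120:310,230:430,::-1],None,fx=4,fy=3.1,interpolation=2))
d=get_image("top");cv2.imwrite("pics/i1.png",cv2.resize(d["image"][110:290,200:380,::-1],None,fx=3.3,fy=3.3,interpolation=2))
go(.675,.06,.10,-89.4)
E
```

```text
t 10.85 pos [ 0.6439 -0.0527  0.2017] psi -88.97 tilt [-9.e-04  1.e-04 -1.e+00] op 0.0522 F [ 0.4  0.  -1.3]
shift cm [  3.32 -11.21  10.17] twist 0.4
```

View pics/i2.png

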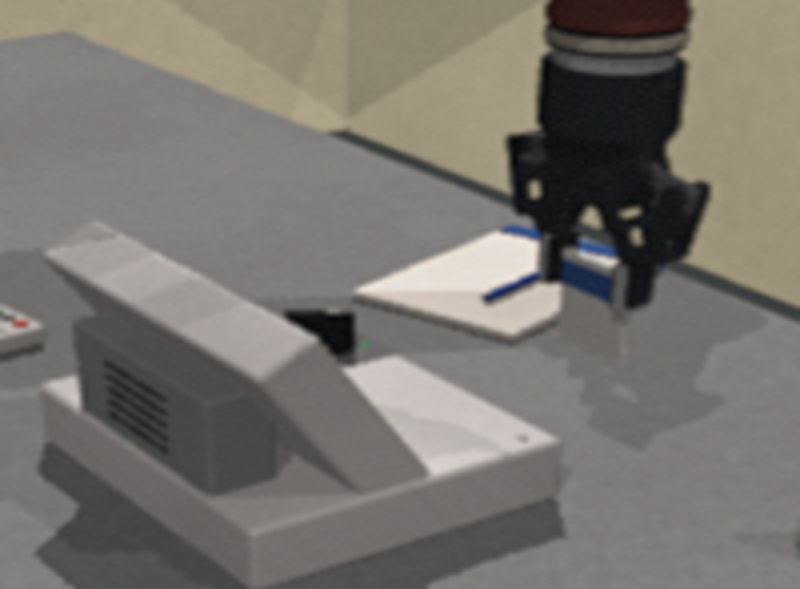

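View pics/i1.png

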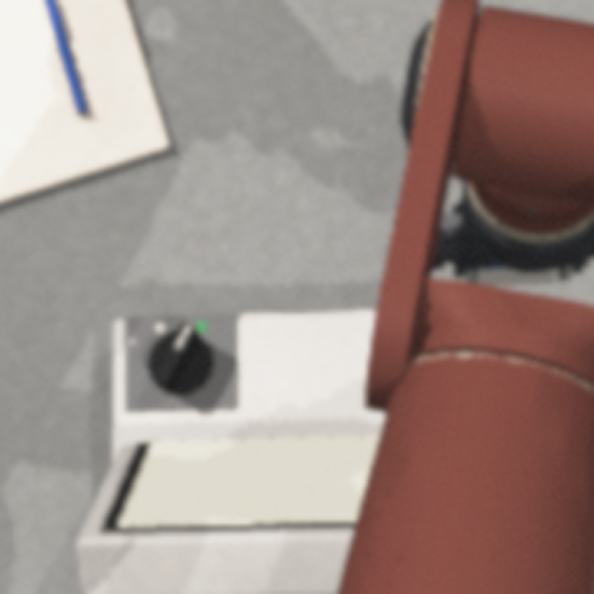

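{"fn": "move_arm", "kwargs": {
  "increments": [
    [5,-2,0,0.4,5],
    [5.6,-6,0,0.4,5],
    [5.6,-11.2,0,0.4,5],
    [5.6,-11.2,0,0.4,5],
    [5.6,-11.2,0,0.4,5]
  ]
}}

```text
t: 11.48
tool_pos: [0.6982, 0.0601, 0.2022]
tool_rot: [3.141, 0.017, -0.0]
contact_force: [-0.2, -0.8, -0.8]
opening: 0.0526
```

```bash
python3 - <<'E'
from h import *
go(.69,.06,.09,-89.4)
E
```

```text
t 11.47 pos [0.6982 0.0601 0.2022] psi -89.37 tilt [-1.e-04 -5.e-04 -1.e+00] op 0.0526 F [-0.2 -0.8 -0.8]
shift cm [-0.82 -0.   11.22] twist 0.0
```

{"fn": "move_arm", "kwargs": {
  "increments": [
    [0,0,4,0,5],
    [-0.5,0,8,0,5],
    [-0.8,0,11.2,0,5],
    [-0.8,0,11.2,0,5],
    [-0.8,0,11.2,0,5]
  ]
}}

```text
t: 12.1
tool_pos: [0.6914, 0.0592, 0.0921]
tool_rot: [3.141, 0.014, 0.004]
contact_force: [-0.1, -0.1, 0.7]
opening: 0.0524
```

```bash
python3 - <<'E'
from h import *
from station import get_image
d=get_image("side");cv2.imwrite("pics/j2.png",cv2.resize(d["image"][170:300,290:430,::-1],None,fx=5,fy=4.5,interpolation=2))
d=get_image("top");cv2.imwrite("pics/j1.png",cv2.resize(d["image"][150:290,220:380,::-1],None,fx=4,fy=4,interpolation=2))
go(.655,.06,.09,-89.4)
E
```

```text
t 12.2 pos [0.692  0.0596 0.0931] psi -89.44 tilt [ 4.4e-03 -2.0e-04 -1.0e+00] op 0.0523 F [ 0.4 -1.  -0.3]
shift cm [-3.7  -0.07  0.3 ] twist -0.0
```

View pics/j2.png

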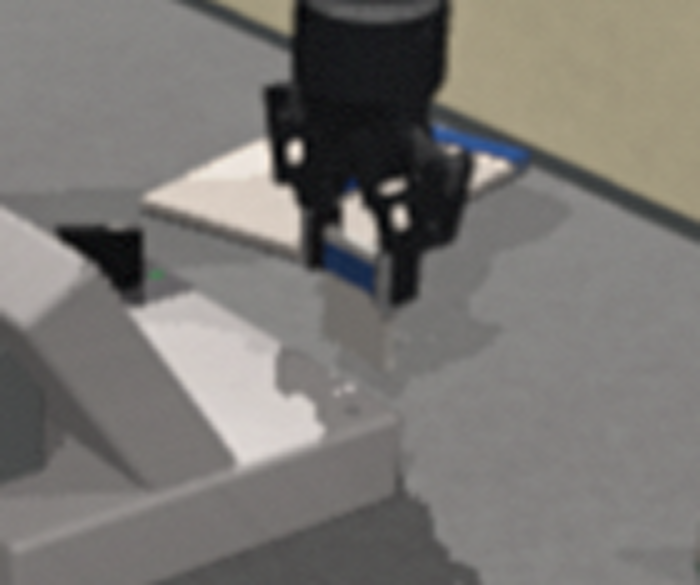

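View pics/j1.png

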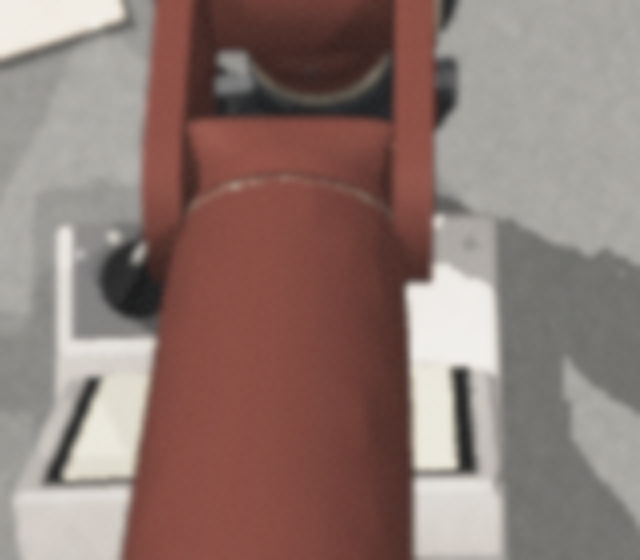

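{"fn": "move_arm", "kwargs": {
  "increments": [
    [-1.5,-0.1,0.3,0,5],
    [-3,-0.1,0.3,0,5],
    [-3.7,-0.1,0.3,0,5],
    [-3.7,-0.1,0.3,0,5],
    [-3.7,-0.1,0.3,0,5]
  ]
}}

```text
t: 12.82
tool_pos: [0.654, 0.0607, 0.088]
tool_rot: [3.142, 0.016, 0.002]
contact_force: [-0.3, 0.5, -0.6]
opening: 0.052
```

```bash
python3 - <<'E'
from h import *
go(.647,.06,.09,-89.4)
E
```

```text
t 12.82 pos [0.654  0.0607 0.088 ] psi -89.41 tilt [ 0.0015 -0.     -1.    ] op 0.052 F [-0.3  0.5 -0.6]
shift cm [-0.7   0.07 -0.2 ] twist -0.0
```

{"fn": "move_arm", "kwargs": {
  "increments": [
    [-0.4,0,0,0,5],
    [-0.8,0,0,0,5],
    [-0.8,0,0,0,5]
  ]
}}

```text
t: 13.2
tool_pos: [0.6473, 0.0606, 0.0881]
tool_rot: [3.141, 0.016, 0.01]
contact_force: [5.9, -0.3, -2.3]
opening: 0.052
```

{"fn": "move_arm", "kwargs": {
  "increments": [
    [-0.3,0,0,0,5],
    [-0.4,0,0,0,5],
    [-0.4,0,0,0,5]
  ]
}}

```text
t: 13.58
tool_pos: [0.6439, 0.0605, 0.0883]
tool_rot: [3.141, 0.016, 0.012]
contact_force: [7.8, 0.3, -3.3]
opening: 0.0525
```

{"fn": "move_arm", "kwargs": {
  "increments": [
    [-0.3,0,0,0,5],
    [-0.5,0,0,0,5],
    [-0.5,0,0,0,5]
  ]
}}

```text
t: 13.95
tool_pos: [0.6388, 0.0604, 0.0885]
tool_rot: [3.141, 0.016, 0.012]
contact_force: [7.2, 0.2, -1.4]
opening: 0.0523
```

{"fn": "move_arm", "kwargs": {
  "increments": [
    [-0.3,0,0,0,5],
    [-0.6,0,0,0,5],
    [-0.8,0,0,0,5],
    [-0.8,0,0,0,5]
  ]
}}

```text
t: 14.45
tool_pos: [0.6304, 0.0604, 0.0885]
tool_rot: [3.141, 0.016, 0.01]
contact_force: [4.3, -0.6, -0.6]
opening: 0.0523
```

```bash
python3 - <<'E'
from h import *
from station import get_image
d=get_image("side");cv2.imwrite("pics/k2.png",cv2.resize(d["image"][190:280,300:400,::-1],None,fx=7,fy=6.5,interpolation=2))
go(.63,.06,.09,-89.4)
E
```

```text
t 14.5 pos [0.6304 0.0604 0.0885] psi -89.42 tilt [ 6.1e-03 -1.0e-04 -1.0e+00] op 0.0524 F [ 5.2 -1.2 -0.8]
shift cm [-0.04  0.04 -0.15] twist -0.0
```

View pics/k2.png

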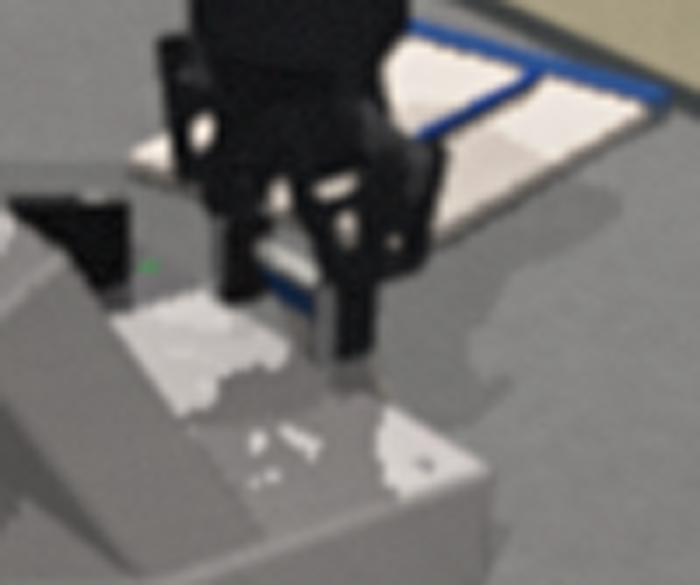

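{"fn": "move_arm", "kwargs": {
  "increments": [
    [-0.2,0,0,0,5],
    [-0.2,0,0,0,5],
    [-0.2,0,0,0,5]
  ]
}}

```text
t: 14.88
tool_pos: [0.628, 0.0604, 0.0884]
tool_rot: [3.141, 0.016, 0.007]
contact_force: [4.9, 0.1, -0.3]
opening: 0.0524
```

{"fn": "move_arm", "kwargs": {
  "increments": [
    [1,0,0,0,5],
    [4,0,0,0,5],
    [6,0,-2,0,5],
    [6,0,-6,0,5],
    [6,0,-6,0,5]
  ]
}}

```text
t: 15.5
tool_pos: [0.6887, 0.0611, 0.1513]
tool_rot: [3.141, 0.016, 0.009]
contact_force: [0.2, 0.1, 0.3]
opening: 0.0526
```

```bash
python3 - <<'E'
from h import *
from station import get_image
d=get_image("side");cv2.imwrite("pics/l2.png",cv2.resize(d["image"][160:260,310:410,::-1],None,fx=7,fy=6,interpolation=2))
d=get_image("top");cv2.imwrite("pics/l1.png",cv2.resize(d["image"][110:290,200:380,::-1],None,fx=3.3,fy=3.3,interpolation=2))
go(.63,.06,.09,-89.4)
E
```

```text
t 15.6 pos [0.686  0.0612 0.1469] psi -89.41 tilt [-0.0011  0.     -1.    ] op 0.0519 F [-1.  -0.2  0.2]
shift cm [-5.6   0.06  5.7 ] twist -0.0
```

View pics/l2.png

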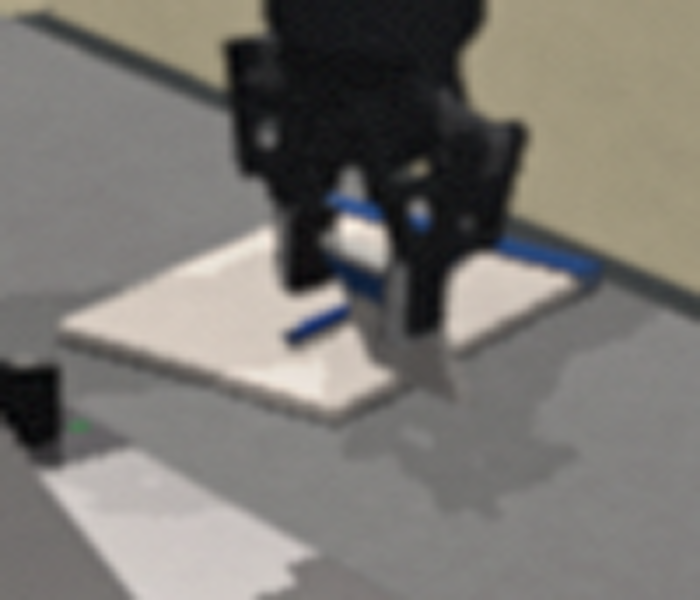

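View pics/l1.png

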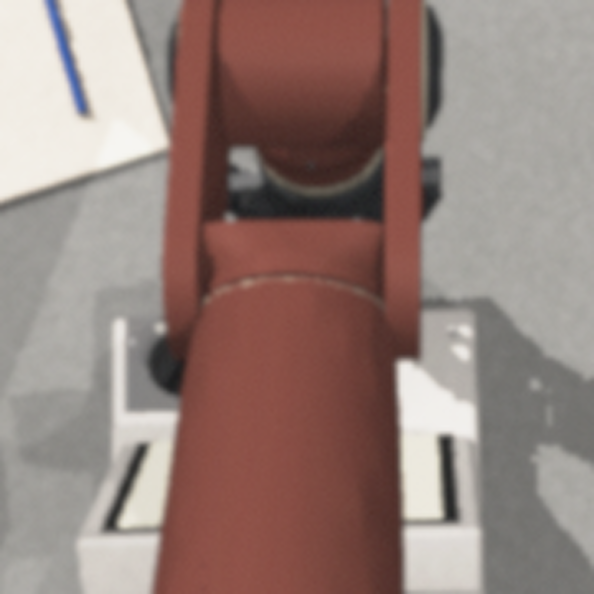

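```bash
cat >> h.py <<'E'
def card(tcp,psi,th,s=.0204,back=False,off=0.002):
    # corners: returns top(-y?),..., card frame center s below grasp point
    p=np.radians(psi+90);X=np.array([np.cos(p),np.sin(p),0]);Y=np.array([-np.sin(p),np.cos(p),0]);Z=np.array([0,0,1.])
    th=np.radians(th);n=X*np.cos(th)+Z*np.sin(th);u=-X*np.sin(th)+Z*np.cos(th)
    G=np.array(tcp)+[0,0,off];c=G-s*u
    return c,n,u,[c+a*.003*n+b*.0265*Y+d*.035*u for a,b,d in[(-1,1,1),(-1,-1,1),(-1,-1,-1),(-1,1,-1)]],[c+a*.003*n+b*.0265*Y+d*.035*u for a,b,d in[(1,1,1),(1,-1,1),(1,-1,-1),(1,1,-1)]]
E
python3 - <<'E'
from h import *
from station import get_image,sensors
d=get_image("side");o=sensors.get_obs()
f=8;x0,y0=330,175
im=cv2.resize(d["image"][y0:y0+65,x0:x0+65,::-1],None,fx=f,fy=f,interpolation=2)
im=np.clip(im.astype(float)*1.4,0,255).astype(np.uint8)
raw=im.copy()
for th,col in((20,(0,0,255)),(30,(0,255,0)),(40,(255,0,0))):
    c,n,u,B,F=card(o["tool_pos"],-89.4,th)
    for q in(B,):
        cv2.polylines(im,[np.int32((proj("side",q)-[x0,y0]+.5)*f)],True,col,1)
    print(th,((proj("side",B+F)-[x0,y0]+.5)*f).round().tolist())
cv2.imwrite("pics/m2.png",im);cv2.imwrite("pics/m3.png",raw);print(o["tool_pos"])
E
```

```text
20 [[171.0, 212.0], [279.0, 272.0], [329.0, 446.0], [223.0, 383.0], [186.0, 202.0], [294.0, 261.0], [343.0, 435.0], [237.0, 373.0]]
30 [[166.0, 218.0], [274.0, 278.0], [351.0, 428.0], [245.0, 366.0], [179.0, 205.0], [288.0, 265.0], [365.0, 415.0], [258.0, 354.0]]
40 [[161.0, 225.0], [269.0, 285.0], [372.0, 407.0], [265.0, 345.0], [173.0, 210.0], [281.0, 270.0], [384.0, 392.0], [277.0, 331.0]]
[0.68532006 0.06115717 0.14576035]
```

View pics/m2.png

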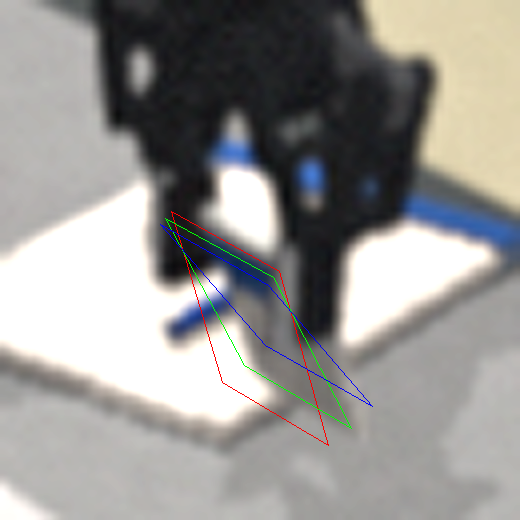

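View pics/m3.png

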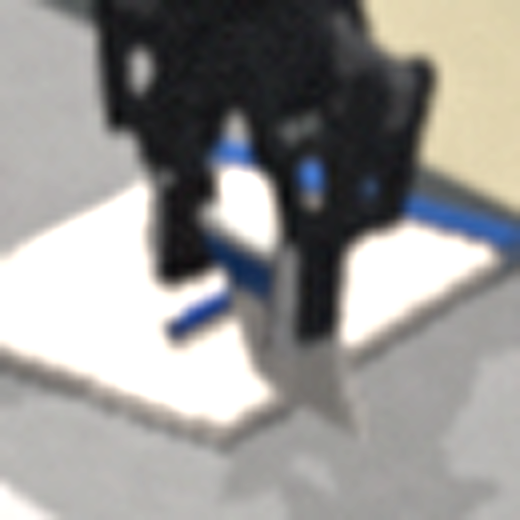

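{"fn": "move_arm", "kwargs": {
  "increments": [
    [0,3,0,10,5],
    [0,6,0,20,5],
    [0,10,0,30,5],
    [0,12,0,35,5],
    [0,12,0,35,5]
  ]
}}

```text
t: 16.27
tool_pos: [0.6862, -0.0599, 0.1451]
tool_rot: [3.0, -0.931, -0.006]
contact_force: [0.5, 0.2, -0.3]
opening: 0.0522
```

```bash
cat > ov.py <<'E'
from h import *
import sys
from station import get_image,sensors
nm=sys.argv[1];psi0=None
get_image("top");d=get_image("side");o=sensors.get_obs()
R=cv2.Rodrigues(o["tool_rot"])[0];psi=np.degrees(np.arctan2(R[1,1],R[0,1]))
f=8;u0=proj("side",[o["tool_pos"]])[0].astype(int)-[35,30];x0,y0=u0
im=cv2.resize(d["image"][y0:y0+72,x0:x0+75,::-1],None,fx=f,fy=f,interpolation=2)
im=np.clip(im.astype(float)*1.3,0,255).astype(np.uint8)
cv2.imwrite(f"pics/{nm}r.png",im)
for th,col in zip(map(float,sys.argv[2:]),((0,0,255),(0,255,0),(255,0,0))):
    c,n,u,B,F=card(o["tool_pos"],psi,th)
    for q in(B,F):cv2.polylines(im,[np.int32((proj("side",q)-[x0,y0]+.5)*f)],True,col,1)
    print(th,((proj("side",B+F)-[x0,y0]+.5)*f).round().tolist())
cv2.imwrite(f"pics/{nm}o.png",im);print(o["tool_pos"],psi,o["t"])
E
python3 ov.py n 20 30 40
```

```text
20.0 [[254.0, 163.0], [277.0, 246.0], [343.0, 452.0], [318.0, 362.0], [274.0, 156.0], [298.0, 240.0], [363.0, 446.0], [337.0, 356.0]]
30.0 [[246.0, 167.0], [269.0, 251.0], [375.0, 441.0], [349.0, 352.0], [265.0, 158.0], [288.0, 241.0], [394.0, 432.0], [367.0, 343.0]]
40.0 [[240.0, 173.0], [262.0, 257.0], [406.0, 426.0], [378.0, 337.0], [257.0, 161.0], [280.0, 245.0], [423.0, 414.0], [395.0, 326.0]]
[ 0.68660933 -0.05820022  0.14577201] -124.33677198140803 16.375
```

View pics/nr.png

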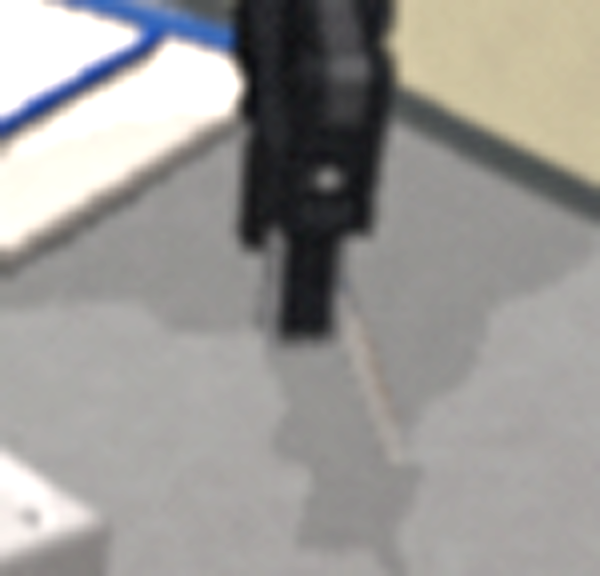

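View pics/no.png

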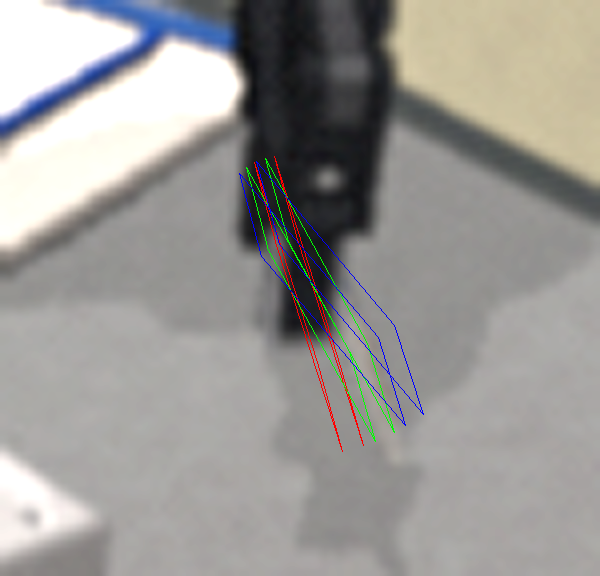

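```bash
python3 - <<'E'
from h import *
from station import get_image,sensors
ims=[get_image("side")["image"].astype(float) for _ in range(4)]
o=sensors.get_obs();print(o["tool_pos"],o["t"])
im=np.mean(ims,0);np.save("avg.npy",im)
u=proj("side",[o["tool_pos"]])[0].astype(int);x0,y0=u+[-8,-2];print(x0,y0)
c=im[y0:y0+36,x0:x0+36]
c=np.clip((c-60)*1.6,0,255).astype(np.uint8)[:,:,::-1]
cv2.imwrite("pics/o.png",cv2.resize(c,None,fx=16,fy=16,interpolation=2))
E
```

```text
[ 0.68729266 -0.05778489  0.14695551] 16.575
384 225
```

View pics/o.png

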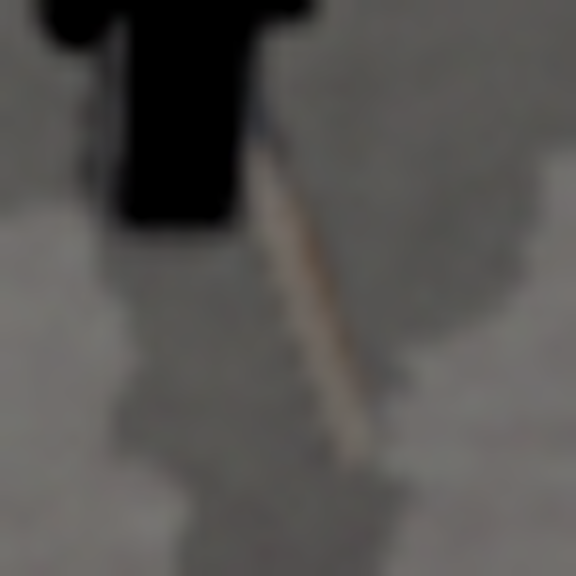

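```bash
python3 - <<'E'
from h import *
T=[.68735,-.0578,.1469];psi=-124.34
pc=lambda x,y:np.array([x/16-.5+384,y/16-.5+225])
Bb,Bt=pc(340,462),pc(245,165);Fb,Ft=pc(368,440),pc(285,200)
def pts(v):
    th,dx,ds=v
    c,n,u,B,F=card(T,psi,th,s=.0204+ds)
    p=np.radians(psi+90);sh=dx*np.array([np.cos(p),np.sin(p),0])
    return proj("side",np.array([B[1],B[2],F[1],F[2],F[3]])+sh)
def ld(p,a,b):
    d=(b-a)/np.linalg.norm(b-a);q=p-a;return d[0]*q[1]-d[1]*q[0]
def f(v):
    P=pts(v)
    return np.r_[P[1]-Bb,P[3]-Fb,ld(Bt,P[0],P[1]),ld(Ft,P[2],P[3])]
s=least_squares(f,[25,0,0],x_scale=[10,.005,.005]);print(s.x,s.fun.round(2))
print((pts(s.x)-[384,225]+.5)*16)
E
```

```text
[2.07445648e+01 9.80843278e-03 2.08449352e-03] [-0.41 -0.29  0.38  0.3  -0.49  0.53]
[[198.06121319  48.05593417]
 [333.40398145 457.37956016]
 [239.79433642  34.71569889]
 [374.02119125 444.81816918]
 [319.47775723 266.23035606]]
```

```bash
python3 - <<'E'
from h import *
go(.68,.055,.11,-89.4)
E
```

```text
t 16.57 pos [ 0.6873 -0.0578  0.147 ] psi -124.31 tilt [-6.e-04  2.e-04 -1.e+00] op 0.0522 F [-0.4 -0.7  0.1]
shift cm [-6.96 -8.91  3.7 ] twist -34.9
```

{"fn": "move_arm", "kwargs": {
  "increments": [
    [-2,-2,0,-9,5],
    [-4,-4.5,1,-18,5],
    [-6,-7,2.5,-27,5],
    [-7,-8.9,4,-34.9,5],
    [-7,-8.9,4.7,-34.9,5]
  ]
}}

```text
t: 17.2
tool_pos: [0.6793, 0.0561, 0.0992]
tool_rot: [-3.141, -0.017, 0.002]
contact_force: [-0.4, -0.4, -0.5]
opening: 0.0521
```

{"fn": "move_arm", "kwargs": {
  "increments": [
    [0,0,0,0,5],
    [-2,0,0,0,5],
    [-4,0,0,0,5],
    [-4,0,0,0,5],
    [-4,0,0,0,5]
  ]
}}

```text
t: 17.82
tool_pos: [0.641, 0.0531, 0.1012]
tool_rot: [3.141, 0.011, 0.003]
contact_force: [-0.7, 0.1, -0.1]
opening: 0.052
```

```bash
python3 - <<'E'
from h import *
go(.63,.055,.10,-89.4)
E
```

```text
t 17.82 pos [0.641  0.0531 0.1012] psi -89.59 tilt [ 1.9e-03 -2.0e-04 -1.0e+00] op 0.052 F [-0.7  0.1 -0.1]
shift cm [-1.1  -0.2   0.12] twist -0.2
```

{"fn": "move_arm", "kwargs": {
  "increments": [
    [-0.5,0,0.1,0,5],
    [-1,0,0.1,0,5],
    [-1.4,0,0.1,0,5],
    [-1.4,0,0.1,0,5]
  ]
}}

```text
t: 18.32
tool_pos: [0.6259, 0.0537, 0.0994]
tool_rot: [3.142, 0.013, 0.001]
contact_force: [1.1, -0.0, -0.2]
opening: 0.0522
```

{"fn": "move_arm", "kwargs": {
  "increments": [
    [-0.3,0,0,0,5],
    [-0.6,0,0,0,5],
    [-0.6,0,0,0,5]
  ]
}}

```text
t: 18.7
tool_pos: [0.6205, 0.0536, 0.0999]
tool_rot: [3.142, 0.013, 0.003]
contact_force: [3.3, 0.3, -0.0]
opening: 0.052
```

{"fn": "move_arm", "kwargs": {
  "increments": [
    [-0.2,0,0,0,5],
    [-0.4,0,0,0,5],
    [-0.4,0,0,0,5]
  ]
}}

```text
t: 19.08
tool_pos: [0.6158, 0.0535, 0.0993]
tool_rot: [3.141, 0.013, -0.001]
contact_force: [2.3, 0.8, 1.2]
opening: 0.0524
```

{"fn": "move_arm", "kwargs": {
  "increments": [
    [-0.3,0,0,0,5],
    [-0.6,0,0,0,5],
    [-0.6,0,0,0,5]
  ]
}}

```text
t: 19.45
tool_pos: [0.6096, 0.0535, 0.0993]
tool_rot: [3.142, 0.013, -0.001]
contact_force: [1.4, 0.1, 1.8]
opening: 0.0524
```

{"fn": "move_arm", "kwargs": {
  "increments": [
    [1,0,0,0,5],
    [5,0,0,0,5],
    [7,0,-2,0,5],
    [7,0,-4.7,0,5],
    [7,0,-4.7,0,5]
  ]
}}

```text
t: 20.08
tool_pos: [0.6816, 0.0541, 0.1484]
tool_rot: [3.141, 0.013, 0.005]
contact_force: [0.9, -0.7, 0.7]
opening: 0.0523
```

{"fn": "move_arm", "kwargs": {
  "increments": [
    [0,3,0,10,5],
    [0,6,0,20,5],
    [0,10,0,30,5],
    [0,12,0,35,5],
    [0,12,0,35,5]
  ]
}}

```text
t: 20.7
tool_pos: [0.6799, -0.0669, 0.1443]
tool_rot: [2.999, -0.934, -0.005]
contact_force: [0.3, 0.8, -0.0]
opening: 0.0521
```

```bash
cat > tilt.py <<'E'
from h import *
import sys
from station import get_image,sensors
get_image("top");get_image("top")
o1=sensors.get_obs();ims=[get_image("side")["image"].astype(float) for _ in range(3)]
o=sensors.get_obs();print(o1["tool_pos"],o["tool_pos"],o["t"],o["opening"])
im=np.mean(ims,0)
R=cv2.Rodrigues(o["tool_rot"])[0];print("psi",np.degrees(np.arctan2(R[1,1],R[0,1])))
u=proj("side",[o["tool_pos"]])[0].astype(int);x0,y0=u+[-8,-2];print(x0,y0)
c=im[y0:y0+36,x0:x0+36]
c=np.clip((c-40)*1.5,0,255).astype(np.uint8)[:,:,::-1]
cv2.imwrite(f"pics/{sys.argv[1]}.png",cv2.resize(c,None,fx=16,fy=16,interpolation=2))
E
python3 tilt.py p
```

```text
[ 0.68025629 -0.06524899  0.14486516] [ 0.68076679 -0.06470893  0.14577141] 20.95 0.0521452283437458
psi -124.39977647633101
384 227
```

View pics/p.png

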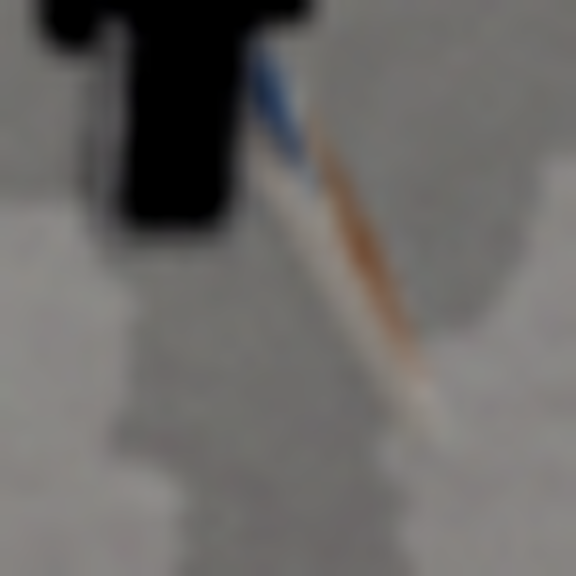

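```bash
cat > fitt.py <<'E'
from h import *
def run(T,psi,o,Bb,Bt,Fb,Ft):
    pc=lambda p:np.array(p)/16-.5+o
    Bb,Bt,Fb,Ft=map(pc,(Bb,Bt,Fb,Ft))
    def pts(v):
        th,dx,ds=v
        c,n,u,B,F=card(T,psi,th,s=.0204+ds)
        p=np.radians(psi+90);sh=dx*np.array([np.cos(p),np.sin(p),0])
        return proj("side",np.array([B[1],B[2],F[1],F[2],F[3]])+sh)
    def ld(p,a,b):
        d=(b-a)/np.linalg.norm(b-a);q=p-a;return d[0]*q[1]-d[1]*q[0]
    def f(v):
        P=pts(v)
        return np.r_[P[1]-Bb,P[3]-Fb,ld(Bt,P[0],P[1]),ld(Ft,P[2],P[3])]
    s=least_squares(f,[25,0,0],x_scale=[10,.005,.005]);print(s.x,s.fun.round(2))
    for d in(-5,0,5):print(d,((pts(s.x+[d,0,0])-o+.5)*16).round().tolist())
E
python3 -c "
from fitt import *
run([.6808,-.0647,.1455],-124.4,np.array([384,227]),(418,440),(245,165),(446,430),(300,165))"
```

```text
[3.14588351e+01 1.08900408e-02 2.50614108e-03] [-0.32  0.28  0.32 -0.27  0.12 -0.13]
-5 [[196.0, 64.0], [379.0, 458.0], [237.0, 47.0], [419.0, 442.0], [363.0, 261.0]]
0 [[190.0, 68.0], [413.0, 444.0], [229.0, 48.0], [451.0, 426.0], [393.0, 245.0]]
5 [[184.0, 73.0], [445.0, 429.0], [221.0, 51.0], [482.0, 407.0], [423.0, 227.0]]
```

```bash
python3 - <<'E'
from h import *
T=np.array([.6808,-.0647,.1455]);psi=np.radians(-124.4);y=np.array([np.cos(psi),np.sin(psi),0]);x=np.array([-np.sin(psi),np.cos(psi),0])
for s in(.0265,.04):
  for z in(0,-.012,-.017):
    print(s,z,((proj("side",[T+s*y+w*x+[0,0,z] for w in(-.011,-.0067,0,.0067,.011)])-[384,227]+.5)*16).round().tolist())
E
```

```text
0.0265 0 [[90.0, 136.0], [121.0, 137.0], [169.0, 137.0], [217.0, 137.0], [248.0, 138.0]]
0.0265 -0.012 [[83.0, 212.0], [114.0, 213.0], [162.0, 213.0], [210.0, 214.0], [241.0, 214.0]]
0.0265 -0.017 [[80.0, 244.0], [111.0, 244.0], [159.0, 245.0], [207.0, 245.0], [238.0, 245.0]]
0.04 0 [[101.0, 183.0], [133.0, 183.0], [182.0, 183.0], [231.0, 184.0], [262.0, 184.0]]
0.04 -0.012 [[95.0, 259.0], [126.0, 260.0], [175.0, 260.0], [223.0, 260.0], [254.0, 261.0]]
0.04 -0.017 [[92.0, 291.0], [123.0, 291.0], [172.0, 292.0], [220.0, 292.0], [251.0, 292.0]]
```

```bash
python3 - <<'E'
from h import *
go(.66,.095,.165,-89.4)
E
```

```text
t 20.95 pos [ 0.6808 -0.0647  0.1458] psi -124.4 tilt [-9.e-04  4.e-04 -1.e+00] op 0.0521 F [-0.4  1.  -0.2]
shift cm [-10.74 -12.    -1.92] twist -35.0
```

{"fn": "move_arm", "kwargs": {
  "increments": [
    [-2,-2,-0.5,-9,5],
    [-5,-5,-1,-18,5],
    [-8,-8.5,-1.5,-27,5],
    [-10.7,-12,-1.9,-35,5],
    [-10.7,-12,-1.9,-35,5]
  ]
}}

```text
t: 21.58
tool_pos: [0.6604, 0.0974, 0.1659]
tool_rot: [-3.141, -0.022, -0.001]
contact_force: [0.4, -0.3, -1.4]
opening: 0.052
```

```bash
python3 - <<'E'
from h import *
go(.56,.095,.158,-89.4)
E
```

```text
t 21.57 pos [0.6604 0.0974 0.1659] psi -89.18 tilt [ 8.e-04  6.e-04 -1.e+00] op 0.052 F [ 0.4 -0.3 -1.4]
shift cm [-10.05   0.1    0.78] twist 0.2
```

{"fn": "move_arm", "kwargs": {
  "increments": [
    [-3,0.1,0.4,0,5],
    [-6,0.1,0.8,0,5],
    [-9,0.1,0.8,0,5],
    [-10,0.1,0.8,0,5],
    [-10,0.1,0.8,0,5]
  ]
}}

```text
t: 22.2
tool_pos: [0.561, 0.0916, 0.1576]
tool_rot: [3.141, 0.013, 0.001]
contact_force: [0.2, 0.2, -0.1]
opening: 0.0522
```

```bash
python3 - <<'E'
from h import *
from station import get_image
d=get_image("side");cv2.imwrite("pics/q2.png",cv2.resize(d["image"][160:290,240:380,::-1],None,fx=5,fy=4.5,interpolation=2))
d=get_image("top");cv2.imwrite("pics/q1.png",cv2.resize(d["image"][150:300,210:360,::-1],None,fx=4,fy=4,interpolation=2))
go(.5275,.095,.1535,-89.4)
E
```

```text
t 22.3 pos [0.5618 0.0916 0.1577] psi -89.53 tilt [ 1.3e-03 -1.0e-04 -1.0e+00] op 0.052 F [-0.3 -0.3  0.5]
shift cm [-3.43 -0.37  0.42] twist -0.1
```

View pics/q2.png

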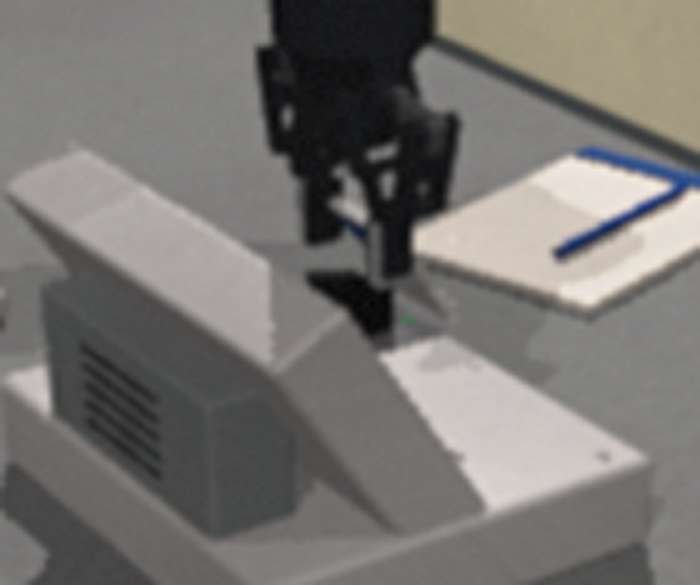

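View pics/q1.png

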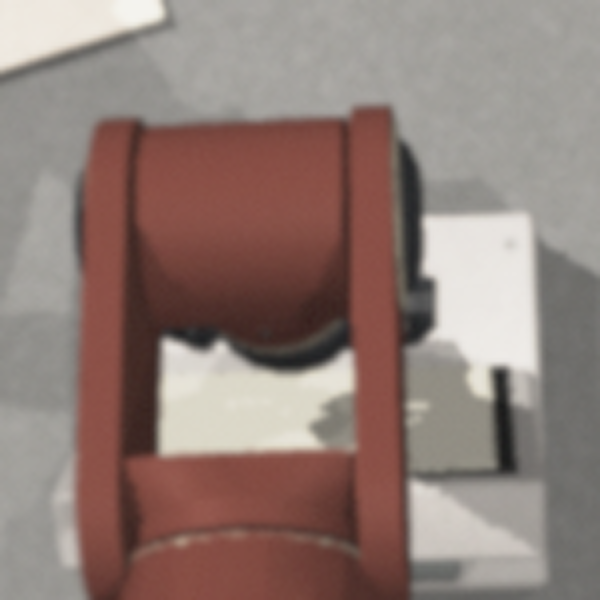

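{"fn": "move_arm", "kwargs": {
  "increments": [
    [-1,-0.2,0.4,0,5],
    [-2,-0.35,0.4,0,5],
    [-2.8,-0.35,0.4,0,5],
    [-2.8,-0.35,0.4,0,5],
    [-2.8,-0.35,0.4,0,5]
  ]
}}

```text
t: 22.92
tool_pos: [0.533, 0.095, 0.1536]
tool_rot: [3.142, 0.013, 0.001]
contact_force: [0.5, -0.1, -0.5]
opening: 0.0519
```

```bash
python3 - <<'E'
from h import *
from station import get_image
d=get_image("side");cv2.imwrite("pics/r2.png",cv2.resize(d["image"][180:270,280:380,::-1],None,fx=7,fy=6.5,interpolation=2))
d=get_image("top");cv2.imwrite("pics/r1.png",cv2.resize(d["image"][220:320,210:360,::-1],None,fx=5,fy=5,interpolation=2))
go(.5275,.095,.1535,-89.4)
E
```

```text
t 23.02 pos [0.5331 0.095  0.1535] psi -89.52 tilt [ 5.e-04 -0.e+00 -1.e+00] op 0.0518 F [-0.  -1.6 -0.4]
shift cm [-0.56 -0.01 -0.  ] twist -0.1
```

View pics/r2.png

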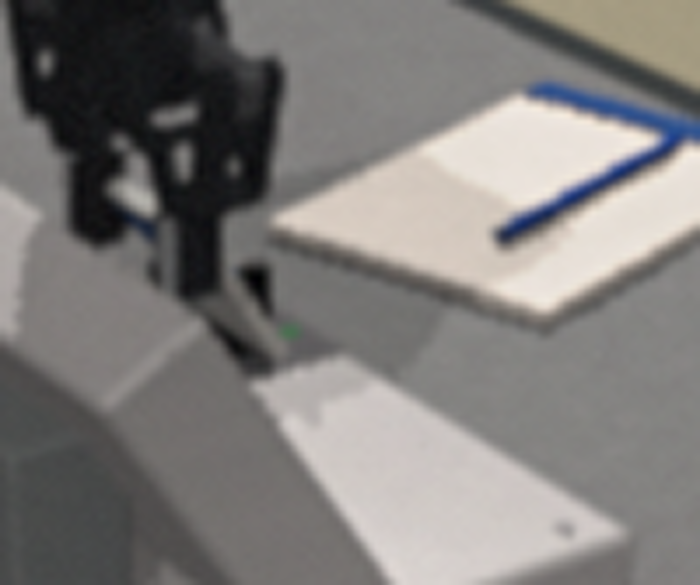

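View pics/r1.png

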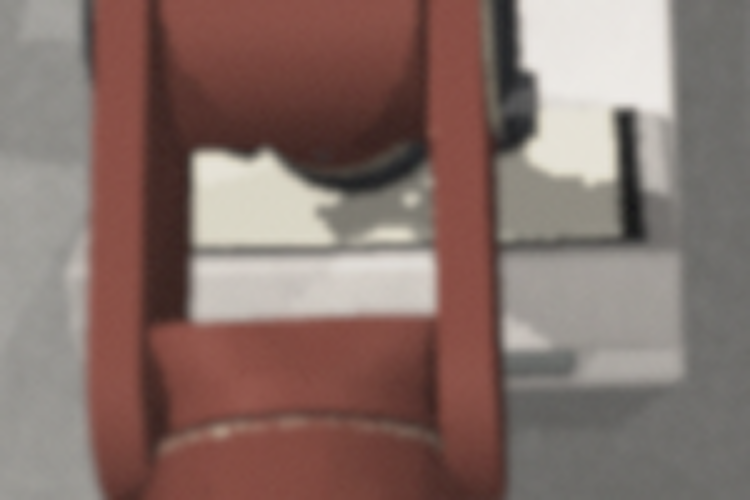

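```bash
python3 - <<'E'
from h import *
from station import get_image,sensors
ims=[get_image("side")["image"].astype(float) for _ in range(3)]
o=sensors.get_obs();T=o["tool_pos"];print(T,o["t"])
im=np.mean(ims,0);x0,y0=300,210
c=np.clip((im[y0:y0+36,x0:x0+40]-30)*1.5,0,255).astype(np.uint8)[:,:,::-1]
im=cv2.resize(c,None,fx=16,fy=16,interpolation=2);cv2.imwrite("pics/s.png",im)
for th in(25,30,35,40):
    cc,n,u,B,F=card(T,-89.5,th,s=.0229)
    P=(proj("side",np.array([B[1],B[2],F[1],F[2]])+[.0109,0,0])-[x0,y0]+.5)*16
    a,b=P[1]-P[0],P[3]-P[2];print(th,P.round().tolist(),np.degrees(np.arctan2(a[0],a[1])).round(1))
C=np.array([.5203,.0945,.12]);u=np.array([-.5,0,.866])
P=(proj("side",[C+[0,-.125,0]+t*u for t in(.05,-.07)])-[x0,y0]+.5)*16;a=P[1]-P[0];print("head edge",P,np.degrees(np.arctan2(a[0],a[1])))
E
```

```text
[0.5330152  0.09499173 0.15334113] 23.175
25 [[121.0, 99.0], [291.0, 434.0], [153.0, 74.0], [321.0, 409.0]] 26.9
30 [[116.0, 105.0], [316.0, 413.0], [146.0, 77.0], [345.0, 386.0]] 32.9
35 [[112.0, 111.0], [340.0, 391.0], [140.0, 81.0], [368.0, 362.0]] 39.2
40 [[108.0, 117.0], [363.0, 367.0], [135.0, 85.0], [389.0, 336.0]] 45.7
head edge [[262.37248638 457.61155141]
 [614.40985363 990.15967482]] 33.46642990725892
```

View pics/s.png

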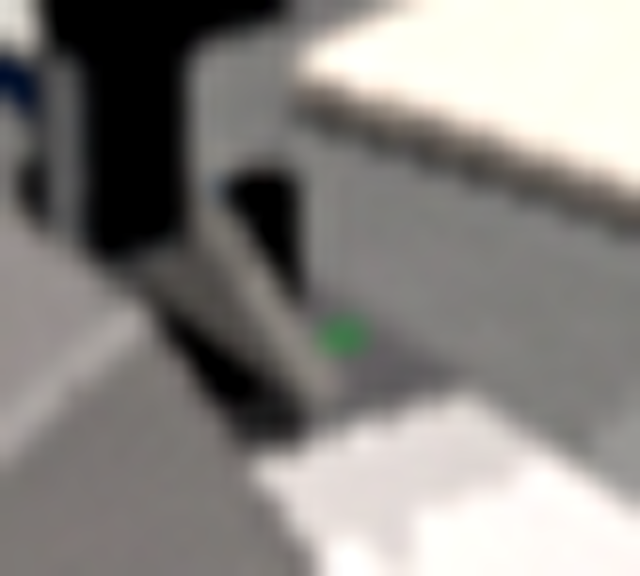

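{"fn": "move_arm", "kwargs": {
  "increments": [
    [-0.2,0,0,0,5],
    [-0.5,0,0,0,5],
    [-0.7,0,0,0,5],
    [-0.7,0,0,0,5],
    [-0.7,0,0,0,5]
  ]
}}

```text
t: 23.8
tool_pos: [0.5258, 0.095, 0.1533]
tool_rot: [-3.142, -0.013, -0.0]
contact_force: [-0.2, 0.3, -0.3]
opening: 0.052
```

{"fn": "move_arm", "kwargs": {
  "increments": [
    [0,0,0,0,5],
    [0,0,0,0,5],
    [0,0,0,0,5],
    [0,0,0,0,5]
  ]
}}

```text
t: 24.3
tool_pos: [0.5258, 0.095, 0.1533]
tool_rot: [3.142, 0.013, 0.0]
contact_force: [0.3, 0.1, 0.2]
opening: 0.052
```

```bash
python3 - <<'E'
from h import *
from station import get_image,sensors
d=get_image("side");cv2.imwrite("pics/w0.png",d["image"][:,:,::-1])
o=sensors.get_obs();T=o["tool_pos"]
go(.526,.095,.1535,-89.4)
cc,n,u,B,F=card(T,-89.5,30,s=.0229);c=cc+[.0109,0,0];C=np.array([.5203,.0945,.12])
print("center rel panel: normal",(c-C)@[.866,0,.5],"y",(c-C)[1],"up",(c-C)@[-.5,0,.866])
print("dq",o["dq"].round(4))
E
```

```text
t 24.35 pos [0.5258 0.095  0.1533] psi -89.51 tilt [ 0. -0. -1.] op 0.0524 F [-0.1 -0.2  0.1]
shift cm [ 0.02 -0.   -0.02] twist -0.1
center rel panel: normal 0.03186653778371476 y 0.0005804517365757267 up -0.0005480304994624848
dq [ 0.0007 -0.0005 -0.0012  0.0006 -0.0008  0.0002]
```

View pics/w0.png

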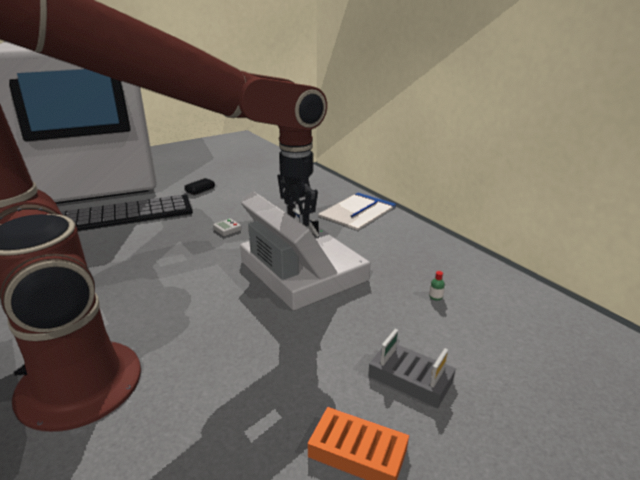

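The final picture shows the card held in front of the lit head (about 300,215). The green and yellow cards, bottle (437,287) and timer (228,226) are where they started. The arm is still and reads no contact force, so I'm handing in.

```bash
python3 -c "
from station import order,sensors
print(order.finish_job());print(sensors.get_obs()['t'])"
```

```text
the job is handed in; nothing more can be done
None
the job is handed in; nothing more can be done
```

The viewer's light is on, and the blue card is held still in front of the middle of the panel. It leans back parallel to the panel, label end up and windows towards you. I handed in at about 24 s of the 61 s allowed.

**What I did**
- I turned the switch to on first; the top picture then showed its mark at the green dot and a brighter panel.
- I drew the blue card out by its narrow edges and turned it to face you.
- The tool can only point straight down, so I got the lean by pushing the card's foot against the front edge of the viewer's base, at under 8 N. It took two passes; the first reached only about 21 degrees.

**Last checks**
- **Lean:** two pictures gave about 31 and 30 degrees, against the panel's 30.
- **Position:** the card's centre is about 32 mm out from the panel and within about 1 mm of its middle in height and sideways. That is from my measured poses; the camera calibration is only good to about 2 mm.
- **Contact:** the wrist force was near zero, the arm was still, and the grip was steady at 52 mm.
- **Other things:** the green and yellow cards, the bottle and the timer showed no change in the last side picture.

**Less than ideal**
- The card slid about 11 mm forward in the pads while I tilted it, so it is held near the pads' front edge.
- That slip keeps the card about 10 mm farther from the panel than I first planned; the fingers clear the panel by an estimated 5 mm.
- The cameras could not see the card's front in its final place, so that the windows face you is worked out from the turn I made.

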